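# Pack the ordered soap gift tray and print its label

## Robot

A 6-joint arm with a two-finger parallel gripper is mounted at the origin on the work surface. World frame = base frame: x ahead of the robot, y to its left, z up, the work surface at z = 0. Lengths are in m, angles in rad, forces in N, time in s.
With the tool pointing down it reaches from about 0.225 to 0.875 m from the base axis. Payload 3.4 kg.
Tool frame: the origin (TCP) lies on the mounting face of the last link; the fingertips stand 173 mm ahead of it and the grasp point (between the pads) lies 155 mm ahead of it; z points along the fingers, y is the line along which they close (so a half turn about z gives the same grasp; the last joint's range is limited). The gripper opens to 85 mm and grips with 20 to 120 N. Pads are 22 mm wide; open, the fingers measure 114 mm over their backs; the gripper's body (76 mm by 85 mm) begins 54 mm behind the grasp point. The pads swing forward as they close: fully open they stand 13 mm farther back than shut.
Start: joints at [-1.435, 0.276, 1.505, -0, 1.361, -0.121], TCP at [0.146, -0.556, 0.405] pointing down, gripper open.
Joint ranges: [-2.89, 2.89], [-0.75, 2.08], [0.22, 2.7], [-1.18, 4.32], [0.11, 2.71], [-2.7, 2.7]. Speed limits (rad/s): [2.57, 2.57, 3.14, 3.14, 3.14, 3.14].

## Interface

Orientations are given as a unit quaternion [w, x, y, z].
In Python, from rig import manip gives the robot as it stands.
- The arm moves only by the tool carry_out, never from a script. Its arguments are lists of equal length, an entry for each row: "linear": the shift along the world's x, y, z each as a share of 500 mm, from -1 to 1, a list of three; "angular": the turn, a rotation vector about the world's x, y, z each as a share of 0.08 rad, from -1 to 1, a list of three; "hand": the opening, from 0 (shut) to 1 (fully open). In form: {"linear": [[x, y, z], ...], "angular": [[rx, ry, rz], ...], "hand": [hand, ...]}. A call has 1 to 8 rows; each row shifts and turns the commanded pose from where the row before left it; what a row does not reach is not made up. A row lasts 1/12 s, in which the tool goes at most 41.7 mm and 7.16 degrees, less where a joint would pass 70% of its speed; a pose out of reach is approached as far as the arm can. A call with a number of a shift or a turn outside -1 to 1 is refused whole. A call with a gripper value outside its range is refused whole. The fingers move at their own pace and stop on an object; "force" is the grip in N (left out, the last holds). Time passes only in rows, so rows that do not move let the fingers close. It gives the time, the measured TCP pose, the force, the opening and the grip force at its end, in the units of the state.
- manip.get_state(): the state, without advancing time (a new reading comes with each control period).
- manip.get_image(name): name is "scene" or "top"; returns the picture (400x640x3 uint8, red, green, blue); there is no depth.
- manip.camera_params(name): a dict with "fx", "fy", "cx", "cy" (pixels), "view" (4x4, takes a point from world to camera coordinates). Camera axes: x right, y down, z forward; pixel columns grow to the right and rows downward; lengths in m; the calibration is good to about 2 mm. A picture is of the moment at which its call begins. camera_params takes no time and is no camera call.
- manip.sign_off(): hands the job in; it is judged then, once.
The state is a dict: "clock": time; "qpos": joint angles; "qd": joint speeds; "effort": joint torques, N m; "position": TCP position; "ee_rot": TCP orientation; "contact_force": force on the tool from outside, world axes, zero at the start; "moment": the same for the moment, N m; "width": finger opening in m; "gripper_force": force on a finger pad.
Only numpy, scipy, OpenCV 4.12 (cv2) and the standard library are available. Lean on these libraries where they do the work, as an engineer would, in place of code of your own. Each camera call takes 0.05 s, during which the arm holds its last target. There are 200 camera calls.

## Task

The card in the black order holder shows which soap is ordered, blue or yellow: pack the wooden gift tray with every soap box of that colour, each fully down, flat and square in a pocket of its own, and move the box of the other colour that was left in the tray into the returns basket, lying flat on its floor (the others of that colour stay on the counter). With the tray right, turn the label printer's dial to the mark of the ordered colour, press the print button fully down and let it up, then turn the dial back to its white rest mark. Never press the button with the dial elsewhere than on the ordered colour, and leave the candle, mug and tin standing where they are.

Things in the scene. Friction and masses are not known exactly. Their poses are not given: they have to be found in the camera images.
- soap_b0: blue soap box with a white paper band round its middle, 40 (x) by 72 (y) by 34 (z) mm, about 110 g; origin at the centre of its underside, its long side along its y. At the start it sits in a pocket of the gift tray.
- soap_b1: blue soap box with a white paper band round its middle, 40 (x) by 72 (y) by 34 (z) mm, about 110 g; origin at the centre of its underside, its long side along its y. At the start it lies on the counter; may be absent.
- soap_b2: blue soap box with a white paper band round its middle, 40 (x) by 72 (y) by 34 (z) mm, about 110 g; origin at the centre of its underside, its long side along its y. At the start it lies on the counter; may be absent.
- soap_b3: blue soap box with a white paper band round its middle, 40 (x) by 72 (y) by 34 (z) mm, about 110 g; origin at the centre of its underside, its long side along its y. At the start it lies on the counter; may be absent.
- soap_y0: yellow soap box with a white paper band round its middle, 40 (x) by 72 (y) by 34 (z) mm, about 110 g; origin at the centre of its underside, its long side along its y. At the start it sits in a pocket of the gift tray.
- soap_y1: yellow soap box with a white paper band round its middle, 40 (x) by 72 (y) by 34 (z) mm, about 110 g; origin at the centre of its underside, its long side along its y. At the start it lies on the counter; may be absent.
- soap_y2: yellow soap box with a white paper band round its middle, 40 (x) by 72 (y) by 34 (z) mm, about 110 g; origin at the centre of its underside, its long side along its y. At the start it lies on the counter; may be absent.
- soap_y3: yellow soap box with a white paper band round its middle, 40 (x) by 72 (y) by 34 (z) mm, about 110 g; origin at the centre of its underside, its long side along its y. At the start it lies on the counter; may be absent.
- tray: gift tray: pale wooden block fixed to the counter, 164 (x) by 190 (y) by 18 mm high, four rectangular pockets two by two; origin at the centre of its underside
- tray_hole0 (a point): centre of the mouth of one pocket, level with the tray's top face, axes as the tray's; pocket 46 (x) by 78 (y) mm, 12 mm deep with a flat floor (3 mm clearance round a soap box), its mouth bevelled 3 mm; centres are 74 mm (x) and 88 mm (y) apart
- tray_hole1 (a point): centre of the mouth of one pocket, level with the tray's top face, axes as the tray's; pocket 46 (x) by 78 (y) mm, 12 mm deep with a flat floor (3 mm clearance round a soap box), its mouth bevelled 3 mm; centres are 74 mm (x) and 88 mm (y) apart
- tray_hole2 (a point): centre of the mouth of one pocket, level with the tray's top face, axes as the tray's; pocket 46 (x) by 78 (y) mm, 12 mm deep with a flat floor (3 mm clearance round a soap box), its mouth bevelled 3 mm; centres are 74 mm (x) and 88 mm (y) apart
- tray_hole3 (a point): centre of the mouth of one pocket, level with the tray's top face, axes as the tray's; pocket 46 (x) by 78 (y) mm, 12 mm deep with a flat floor (3 mm clearance round a soap box), its mouth bevelled 3 mm; centres are 74 mm (x) and 88 mm (y) apart
- basket: returns basket: open brown wooden box fixed to the counter, 130 (x) by 150 (y) by 30 mm high, walls and floor 5 mm; origin at the centre of its underside
- dial_grip (a point): point on the upright axis of the printer's black dial at the height to grip; the dial has a disc of radius 26 mm and on it a grip bar 49 long, 14 wide, its top 7 mm above this point, the top of the disc 23 mm below. The point turns with the dial, the bar lying along its x; the white pointer line is at its -x end
- dial (a joint): dial angle (rad), grows clockwise seen from above, range 0 to 2.8, stays where it is left (light friction, 0.04 N m). Coloured marks on the printer round it: blue mark at 0.6, white rest mark at 1.4, yellow mark at 2.2. At 0 the pointer shows towards the printer's -x side
- print_top (a point): On the label printer (grey box fixed to the counter, 180 by 170 by 55 mm high, a white paper roll along its far edge rising to 91 mm above the counter): centre of the top of the red round print button (30 mm across), 83 mm from the dial's axis, its top 22 mm above the printer; pressed straight down
- print (a joint): button travel (m): 0 up, 0.006 fully down, sprung, about 5 N to hold it fully down
- holder_slot (a point): centre of the floor of the order holder: a black frame 70 by 100 mm, 12 mm high, fixed to the counter between the robot and the tray. The card lying in it is the order. (The other card lies in a similar white frame beyond the tray and means nothing.)
- card_blue: plain blue order card, 58 by 88 by 5 mm, fixed; origin at the centre of its underside
- card_yellow: plain yellow order card, 58 by 88 by 5 mm, fixed; origin at the centre of its underside
- candle: bystander: amber jar candle with a wooden lid, radius 36, 85 mm high; origin at the centre of its underside
- mug: bystander: white mug, radius 40, 90 mm high; origin at the centre of its underside
- tin: bystander: green tin with a paper label, radius 34, 100 mm high; origin at the centre of its underside
Not all that is in view belongs to the job. What is shaped like the soap_b3 but grey, orange or red is not meant.

How it is judged:
On the way, in this order (a step that is already met when the one before it is completed fails the run):
1. the tray is rightly packed, the wrong box is in the returns basket and the dial is on the ordered colour's mark (((horizontal distance between card_blue and holder_slot below 0.02 m and (x of soap_b0 in the frame of tray between -0.06 and 0.06 m and y of soap_b0 in the frame of tray between -0.07 and 0.07 m and z of soap_b0 in the frame of tray between 0.0035 and 0.0085 m and angle between soap_b0's own z axis and vertical below 0.06 rad and angle between the y axis of soap_b0 and the y axis of tray, either way round below 0.1 rad) and (x of soap_b1 in the frame of tray between -0.06 and 0.06 m and y of soap_b1 in the frame of tray between -0.07 and 0.07 m and z of soap_b1 in the frame of tray between 0.0035 and 0.0085 m and angle between soap_b1's own z axis and vertical below 0.06 rad and angle between the y axis of soap_b1 and the y axis of tray, either way round below 0.1 rad) and (x of soap_b2 in the frame of tray between -0.06 and 0.06 m and y of soap_b2 in the frame of tray between -0.07 and 0.07 m and z of soap_b2 in the frame of tray between 0.0035 and 0.0085 m and angle between soap_b2's own z axis and vertical below 0.06 rad and angle between the y axis of soap_b2 and the y axis of tray, either way round below 0.1 rad) and (x of soap_b3 in the frame of tray between -0.06 and 0.06 m and y of soap_b3 in the frame of tray between -0.07 and 0.07 m and z of soap_b3 in the frame of tray between 0.0035 and 0.0085 m and angle between soap_b3's own z axis and vertical below 0.06 rad and angle between the y axis of soap_b3 and the y axis of tray, either way round below 0.1 rad) and (x of soap_y0 in the frame of basket between -0.06 and 0.06 m and y of soap_y0 in the frame of basket between -0.07 and 0.07 m and z of soap_y0 in the frame of basket below 0.011 m and angle between soap_y0's own z axis and vertical below 0.12 rad) and (horizontal distance between soap_y1 and tray above 0.1 m and height (world z) of soap_y1 below 0.012 m and angle between soap_y1's own z axis and vertical below 0.12 rad) and (horizontal distance between soap_y2 and tray above 0.1 m and height (world z) of soap_y2 below 0.012 m and angle between soap_y2's own z axis and vertical below 0.12 rad) and (horizontal distance between soap_y3 and tray above 0.1 m and height (world z) of soap_y3 below 0.012 m and angle between soap_y3's own z axis and vertical below 0.12 rad) and value of joint dial between 0.42 and 0.78 rad) or (horizontal distance between card_yellow and holder_slot below 0.02 m and (x of soap_y0 in the frame of tray between -0.06 and 0.06 m and y of soap_y0 in the frame of tray between -0.07 and 0.07 m and z of soap_y0 in the frame of tray between 0.0035 and 0.0085 m and angle between soap_y0's own z axis and vertical below 0.06 rad and angle between the y axis of soap_y0 and the y axis of tray, either way round below 0.1 rad) and (x of soap_y1 in the frame of tray between -0.06 and 0.06 m and y of soap_y1 in the frame of tray between -0.07 and 0.07 m and z of soap_y1 in the frame of tray between 0.0035 and 0.0085 m and angle between soap_y1's own z axis and vertical below 0.06 rad and angle between the y axis of soap_y1 and the y axis of tray, either way round below 0.1 rad) and (x of soap_y2 in the frame of tray between -0.06 and 0.06 m and y of soap_y2 in the frame of tray between -0.07 and 0.07 m and z of soap_y2 in the frame of tray between 0.0035 and 0.0085 m and angle between soap_y2's own z axis and vertical below 0.06 rad and angle between the y axis of soap_y2 and the y axis of tray, either way round below 0.1 rad) and (x of soap_y3 in the frame of tray between -0.06 and 0.06 m and y of soap_y3 in the frame of tray between -0.07 and 0.07 m and z of soap_y3 in the frame of tray between 0.0035 and 0.0085 m and angle between soap_y3's own z axis and vertical below 0.06 rad and angle between the y axis of soap_y3 and the y axis of tray, either way round below 0.1 rad) and (x of soap_b0 in the frame of basket between -0.06 and 0.06 m and y of soap_b0 in the frame of basket between -0.07 and 0.07 m and z of soap_b0 in the frame of basket below 0.011 m and angle between soap_b0's own z axis and vertical below 0.12 rad) and (horizontal distance between soap_b1 and tray above 0.1 m and height (world z) of soap_b1 below 0.012 m and angle between soap_b1's own z axis and vertical below 0.12 rad) and (horizontal distance between soap_b2 and tray above 0.1 m and height (world z) of soap_b2 below 0.012 m and angle between soap_b2's own z axis and vertical below 0.12 rad) and (horizontal distance between soap_b3 and tray above 0.1 m and height (world z) of soap_b3 below 0.012 m and angle between soap_b3's own z axis and vertical below 0.12 rad) and value of joint dial between 2.02 and 2.38 rad))), for 0.2 s.
2. the print button is pressed (at least 4.5 of its 6 mm) with the dial on that mark (((horizontal distance between card_blue and holder_slot below 0.02 m and value of joint dial between 0.42 and 0.78 rad) or (horizontal distance between card_yellow and holder_slot below 0.02 m and value of joint dial between 2.02 and 2.38 rad)) and value of joint print above 0.0045 m), for 0.05 s.
At the end, for the whole second after the job is handed in: Ordered boxes seated in pockets (underside within 2.5 mm of the floor, level 0.06 rad, square 0.1 rad); the wrong box flat in the basket, the rest of its colour flat on the counter clear of the tray; dial within 0.18 rad of white, button up; all at rest, bystanders upright (((horizontal distance between card_blue and holder_slot below 0.02 m and (x of soap_b0 in the frame of tray between -0.06 and 0.06 m and y of soap_b0 in the frame of tray between -0.07 and 0.07 m and z of soap_b0 in the frame of tray between 0.0035 and 0.0085 m and angle between soap_b0's own z axis and vertical below 0.06 rad and angle between the y axis of soap_b0 and the y axis of tray, either way round below 0.1 rad) and (x of soap_b1 in the frame of tray between -0.06 and 0.06 m and y of soap_b1 in the frame of tray between -0.07 and 0.07 m and z of soap_b1 in the frame of tray between 0.0035 and 0.0085 m and angle between soap_b1's own z axis and vertical below 0.06 rad and angle between the y axis of soap_b1 and the y axis of tray, either way round below 0.1 rad) and (x of soap_b2 in the frame of tray between -0.06 and 0.06 m and y of soap_b2 in the frame of tray between -0.07 and 0.07 m and z of soap_b2 in the frame of tray between 0.0035 and 0.0085 m and angle between soap_b2's own z axis and vertical below 0.06 rad and angle between the y axis of soap_b2 and the y axis of tray, either way round below 0.1 rad) and (x of soap_b3 in the frame of tray between -0.06 and 0.06 m and y of soap_b3 in the frame of tray between -0.07 and 0.07 m and z of soap_b3 in the frame of tray between 0.0035 and 0.0085 m and angle between soap_b3's own z axis and vertical below 0.06 rad and angle between the y axis of soap_b3 and the y axis of tray, either way round below 0.1 rad) and (x of soap_y0 in the frame of basket between -0.06 and 0.06 m and y of soap_y0 in the frame of basket between -0.07 and 0.07 m and z of soap_y0 in the frame of basket below 0.011 m and angle between soap_y0's own z axis and vertical below 0.12 rad) and (horizontal distance between soap_y1 and tray above 0.1 m and height (world z) of soap_y1 below 0.012 m and angle between soap_y1's own z axis and vertical below 0.12 rad) and (horizontal distance between soap_y2 and tray above 0.1 m and height (world z) of soap_y2 below 0.012 m and angle between soap_y2's own z axis and vertical below 0.12 rad) and (horizontal distance between soap_y3 and tray above 0.1 m and height (world z) of soap_y3 below 0.012 m and angle between soap_y3's own z axis and vertical below 0.12 rad)) or (horizontal distance between card_yellow and holder_slot below 0.02 m and (x of soap_y0 in the frame of tray between -0.06 and 0.06 m and y of soap_y0 in the frame of tray between -0.07 and 0.07 m and z of soap_y0 in the frame of tray between 0.0035 and 0.0085 m and angle between soap_y0's own z axis and vertical below 0.06 rad and angle between the y axis of soap_y0 and the y axis of tray, either way round below 0.1 rad) and (x of soap_y1 in the frame of tray between -0.06 and 0.06 m and y of soap_y1 in the frame of tray between -0.07 and 0.07 m and z of soap_y1 in the frame of tray between 0.0035 and 0.0085 m and angle between soap_y1's own z axis and vertical below 0.06 rad and angle between the y axis of soap_y1 and the y axis of tray, either way round below 0.1 rad) and (x of soap_y2 in the frame of tray between -0.06 and 0.06 m and y of soap_y2 in the frame of tray between -0.07 and 0.07 m and z of soap_y2 in the frame of tray between 0.0035 and 0.0085 m and angle between soap_y2's own z axis and vertical below 0.06 rad and angle between the y axis of soap_y2 and the y axis of tray, either way round below 0.1 rad) and (x of soap_y3 in the frame of tray between -0.06 and 0.06 m and y of soap_y3 in the frame of tray between -0.07 and 0.07 m and z of soap_y3 in the frame of tray between 0.0035 and 0.0085 m and angle between soap_y3's own z axis and vertical below 0.06 rad and angle between the y axis of soap_y3 and the y axis of tray, either way round below 0.1 rad) and (x of soap_b0 in the frame of basket between -0.06 and 0.06 m and y of soap_b0 in the frame of basket between -0.07 and 0.07 m and z of soap_b0 in the frame of basket below 0.011 m and angle between soap_b0's own z axis and vertical below 0.12 rad) and (horizontal distance between soap_b1 and tray above 0.1 m and height (world z) of soap_b1 below 0.012 m and angle between soap_b1's own z axis and vertical below 0.12 rad) and (horizontal distance between soap_b2 and tray above 0.1 m and height (world z) of soap_b2 below 0.012 m and angle between soap_b2's own z axis and vertical below 0.12 rad) and (horizontal distance between soap_b3 and tray above 0.1 m and height (world z) of soap_b3 below 0.012 m and angle between soap_b3's own z axis and vertical below 0.12 rad))) and value of joint dial between 1.22 and 1.58 rad and value of joint print below 0.002 m and linear speed of each of soap_b0, soap_b1, soap_b2, soap_b3, soap_y0, soap_y1, soap_y2, soap_y3 below 0.03 m/s and angle between each of candle, mug, tin's own z axis and vertical below 0.2 rad); the robot touches nothing.
It fails at once if the print button is pressed while the dial is not within 0.18 rad of the ordered colour's mark (value of joint print above 0.0045 m and not ((horizontal distance between card_blue and holder_slot below 0.02 m and value of joint dial between 0.42 and 0.78 rad) or (horizontal distance between card_yellow and holder_slot below 0.02 m and value of joint dial between 2.02 and 2.38 rad))).
It fails at once if the candle, mug or tin is shifted by more than 40 mm or knocked over (distance of any of candle, mug, tin from where it was at the start of the episode above 0.04 m or angle between any of candle, mug, tin's own z axis and vertical above 0.5 rad).
Of soap_b1, soap_b2, soap_b3 only 2 to 3 are there at a start; the rules pass over those that are not, and their reading is None.
Of soap_y1, soap_y2, soap_y3 only 2 to 3 are there at a start; the rules pass over those that are not, and their reading is None.
At some moment in a run one of soap_b1, soap_b2, soap_b3, soap_y1, soap_y2, soap_y3 may be knocked a few centimetres aside while the robot is not near it.
Once in a run the grip may slacken for a moment while it holds something.
It also fails if it takes over 208 s, if anything falls off the work surface, if the arm or the gripper's body presses on something with over 40 N, if the wrist force passes 120 N, or if a joint passes its speed limit or range.

## Working session

There is one attempt and no reset: what is moved stays moved. The work goes in short steps, Python scripts to look and compute and a tool call to move; the robot and the scene stay as the last step left them, time stands still between calls to the robot, and variables do not carry over. Pictures are saved under pics/ and viewed, at most 14 in all, crops included, and the job is handed in when it is done.

Besides the shell and the picture viewer there is one more tool, called after ">>>" as name(argument=value, ...), one argument or row to a line, values as JSON. carry_out: Moves the arm, as the interface text tells. Its arguments: {"type":"object","properties":{"linear":{"type":"array"},"angular":{"type":"array"},"hand":{"type":"array"},"force":{"type":"number"}},"required":["linear","angular","hand"]}

```bash
mkdir -p pics; ls; python3 - <<'E'
from rig import manip
import cv2
for n in("top","scene"):
    cv2.imwrite(f"pics/{n}0.png",manip.get_image(n)[:,:,::-1]); p=manip.camera_params(n); print(n,p)
s=manip.get_state(); print(s)
E
```

```text
pics
top {'fx': 409.0053781845672, 'fy': 409.0053781845672, 'cx': 322.89919753911977, 'cy': 192.67026298330836, 'view': array([[ 0.0141283 , -0.99955711, -0.02619122,  0.05000182],
       [-0.99126603, -0.01056666, -0.1314534 ,  0.57841896],
       [ 0.13111843,  0.02781968, -0.9909763 ,  1.20245061],
       [ 0.        ,  0.        ,  0.        ,  1.        ]])}
scene {'fx': 364.12972148857017, 'fy': 364.12972148857017, 'cx': 321.3830298220157, 'cy': 197.39233054427575, 'view': array([[-0.07544528,  0.99714129,  0.00415366,  0.01027343],
       [ 0.83440377,  0.06541194, -0.54725829, -0.4340695 ],
       [-0.54596553, -0.03782223, -0.83695347,  1.5482744 ],
       [ 0.        ,  0.        ,  0.        ,  1.        ]])}
{'clock': 0.1, 'qpos': array([-1.43501693e+00,  2.76523689e-01,  1.50599177e+00, -2.09825564e-05,
        1.36073420e+00, -1.21004698e-01]), 'qd': array([ 8.77894749e-05, -1.09910849e-03, -2.36150285e-03,  9.81806513e-04,
       -8.36192091e-04,  5.56341781e-04]), 'effort': array([ 1.23607380e-03, -4.17699766e+01, -2.46406156e+01, -3.01962755e-04,
        5.71888435e-03,  8.66695302e-06]), 'position': array([ 0.14599586, -0.55595906,  0.40393648]), 'ee_rot': array([-8.28400749e-04,  9.91768436e-01,  1.28041726e-01, -1.63789198e-05]), 'contact_force': array([-0.52132884, -0.56211364,  0.20629851]), 'moment': array([0.00353807, 0.02519355, 0.00179311]), 'gripper_force': 0.0, 'width': 0.08487165647381717}
```

View pics/top0.png

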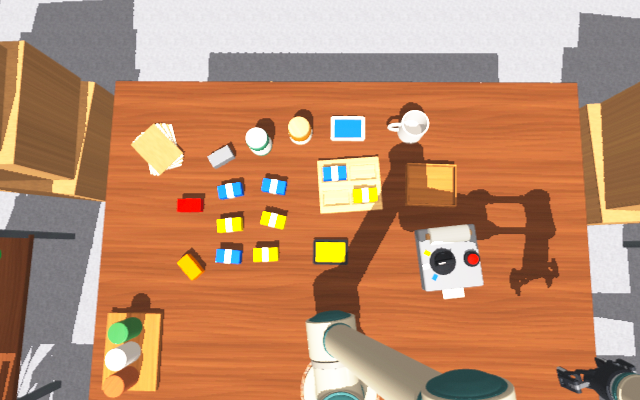

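View pics/scene0.png

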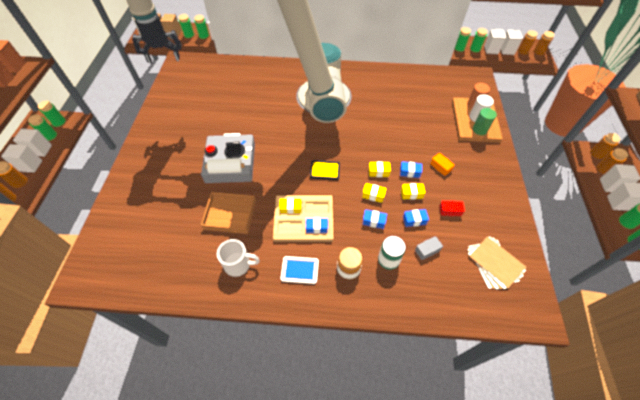

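Order is yellow: the black holder near (330,252) holds the yellow card. Blue box in the tray is at (335,173), yellow one at (365,195). Loose yellow boxes are at (230,225), (273,218) and (265,254). The orange box at (190,265) is a distractor. Basket is around (431,185), printer around (450,258).

```bash
cat > h.py <<'E'
import numpy as np, cv2
from rig import manip
def cam(n):
    p=manip.camera_params(n); K=np.array([[p['fx'],0,p['cx']],[0,p['fy'],p['cy']],[0,0,1]]); return K,p['view']
def rect(img,n,z,x0,x1,y0,y1,s=1000):
    """plane z seen from above at s px/m; rows go to -x, columns to -y (like the top view)"""
    K,V=cam(n); H=K@np.c_[V[:3,0],V[:3,1],V[:3,2]*z+V[:3,3]]
    A=np.array([[0,-1/s,x1],[-1/s,0,y1],[0,0,1]])
    return cv2.warpPerspective(img,H@A,(int((y1-y0)*s),int((x1-x0)*s)),flags=cv2.INTER_CUBIC|cv2.WARP_INVERSE_MAP)
def campos(n):
    V=cam(n)[1]; return -V[:3,:3].T@V[:3,3]
def ray(n,u,v,z):
    K,V=cam(n); d=V[:3,:3].T@np.linalg.inv(K)@[u,v,1]; c=campos(n); return c+d*(z-c[2])/d[2]
def mask(img,col):
    h=cv2.cvtColor(img,cv2.COLOR_RGB2HSV); lo,hi=dict(y=((25,120,90),(35,255,255)),b=((95,120,70),(115,255,255)))[col]
    return cv2.inRange(h,lo,hi)
def boxes(n,col,z=0.034,img=None,R=(0.2,0.75,-0.1,0.55),L=(.072,.040)):
    """boxes of a colour: centre from the edges away from the camera, whose top edge is the outline"""
    img=manip.get_image(n) if img is None else img
    m=mask(rect(img,n,z,*R),col); m=cv2.morphologyEx(m,cv2.MORPH_CLOSE,np.ones((25,25)))
    out=[]
    for c in cv2.findContours(m,0,cv2.CHAIN_APPROX_NONE)[0]:
        if cv2.contourArea(c)<1200: continue
        P=np.c_[R[1]-c[:,0,1]/1000,R[3]-c[:,0,0]/1000]
        (cx,cy),(w,h),a=cv2.minAreaRect((P*1000).astype(np.float32)); a=np.radians(a)
        if w<h: a+=np.pi/2; w,h=h,w
        a=(a+np.pi/2)%np.pi-np.pi/2   # long axis angle from +x
        ctr=np.array([cx,cy])/1000
        for ax,l,e in ((np.array([np.cos(a),np.sin(a)]),L[0],w/1000),(np.array([-np.sin(a),np.cos(a)]),L[1],h/1000)):
            s=np.sign((ctr-campos(n)[:2])@ax); ctr=ctr+s*ax*(e-l)/2
        out.append((ctr.round(4),round(a,3),round(w,1),round(h,1)))
    return out
E
python3 - <<'E'
from h import *
t=manip.get_image("top"); s=manip.get_image("scene")
print(campos("top"),campos("scene"))
for c in "yb":
    for n,i in(("top",t),("scene",s)):
        print(n,c)
        for b in boxes(n,c,img=i): print(b)
R=(0.25,0.65,-0.40,0.13)
a=rect(t,"top",.018,*R); b=rect(s,"scene",.018,*R)
cv2.imwrite("pics/rt.png",cv2.resize(np.vstack([a,b]),None,fx=.75,fy=.75,interpolation=cv2.INTER_AREA)[:,:,::-1])
cv2.imwrite("pics/rp.png",np.hstack([rect(t,"top",.055,.25,.47,-.4,-.2,2000),rect(s,"scene",.055,.25,.47,-.4,-.2,2000)])[:,:,::-1])
E
```

```text
[0.41499719 0.02263984 1.2689448 ] [1.20826877 0.07670845 1.05824283]
top y
(array([0.3498, 0.4554]), np.float64(0.767), 69.5, 37.3)
(array([0.3892, 0.2299]), np.float64(-1.512), 75.9, 42.3)
(array([0.391, 0.044]), np.float64(-1.571), 90.0, 61.0)
(array([0.479 , 0.3443]), np.float64(-1.451), 76.8, 42.7)
(array([0.496 , 0.2101]), np.float64(1.344), 75.9, 42.2)
(array([ 0.5748, -0.0643]), np.float64(-1.507), 69.2, 45.1)
scene y
(array([0.3558, 0.4553]), np.float64(0.751), 63.1, 31.5)
(array([0.3881, 0.2296]), np.float64(-1.515), 77.9, 58.0)
(array([0.407, 0.023]), np.float64(-1.571), 92.0, 66.0)
(array([0.4759, 0.3435]), np.float64(-1.444), 79.2, 58.3)
(array([0.4913, 0.2052]), np.float64(1.36), 77.8, 50.1)
(array([ 0.569, -0.063]), np.float64(-1.571), 69.0, 58.0)
top b
(array([0.384 , 0.3416]), np.float64(1.521), 78.3, 40.4)
(array([0.5854, 0.3453]), np.float64(-1.369), 76.8, 45.3)
(array([0.5995, 0.2099]), np.float64(1.409), 75.2, 43.1)
(array([0.6412, 0.0243]), np.float64(-1.501), 70.2, 43.5)
scene b
(array([0.3856, 0.3387]), np.float64(1.528), 73.5, 62.0)
(array([0.5861, 0.3429]), np.float64(-1.37), 79.9, 54.3)
(array([0.6008, 0.208 ]), np.float64(1.406), 70.9, 55.6)
(array([0.6435, 0.0249]), np.float64(-1.496), 67.1, 47.7)
```

View pics/rt.png

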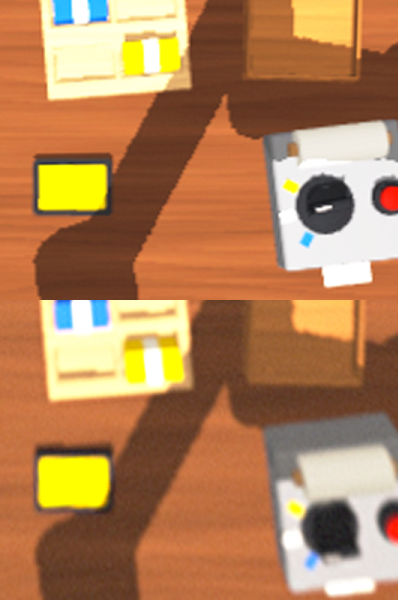

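View pics/rp.png

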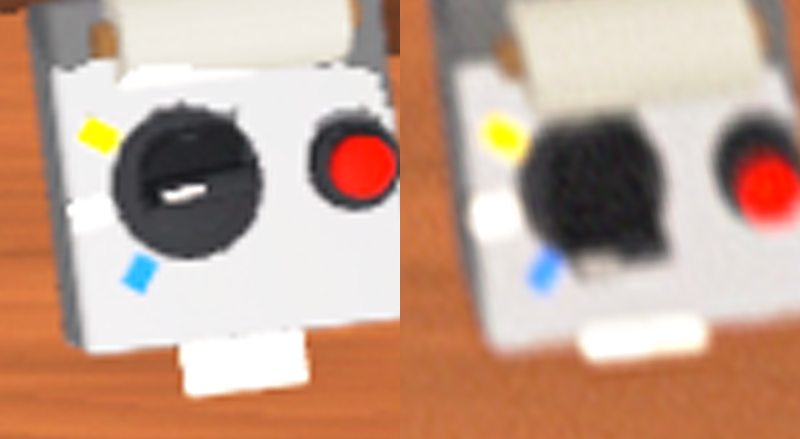

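Rectified views show the tray's lower part with bevelled pockets, and the printer with yellow, white and blue marks left of the dial (yellow nearest the roll) and the red button on the right. The dial's white pointer line is at about (182,193) in the left printer view. I'll measure the tray, basket, dial and pointer.

```bash
cat > m2.py <<'E'
from h import *
t=manip.get_image("top"); s=manip.get_image("scene")
def tri(pt,ps):
    A=[];b=[]
    for n,(u,v) in(("top",pt),("scene",ps)):
        K,V=cam(n);P=K@V[:3]
        for r in(u*P[2]-P[0],v*P[2]-P[1]): A.append(r[:3]);b.append(-r[3])
    return np.linalg.lstsq(np.array(A),np.array(b),rcond=None)[0]
def hsv(i): return cv2.cvtColor(i,cv2.COLOR_RGB2HSV)
def blob(n,img,lo,hi,R,z,s=2000,k=1):
    """world xy on plane z of the largest blobs of a colour in region R"""
    m=cv2.inRange(hsv(rect(img,n,z,*R,s)),lo,hi); N,l,st,ce=cv2.connectedComponentsWithStats(m)
    o=sorted(range(1,N),key=lambda i:-st[i,4])[:k]
    return [(np.array([R[1]-ce[i][1]/s,R[3]-ce[i][0]/s]).round(4),st[i,4]) for i in o]
if __name__=="__main__":
    # tray
    R=(.48,.74,-.13,.16)
    for n,i,f in(("top",t,1),("scene",s,-1)):
        h=hsv(rect(i,n,.018,*R)); m=cv2.inRange(h,(0,0,120),(40,135,255))
        m=cv2.morphologyEx(m,cv2.MORPH_OPEN,np.ones((9,9))); cs=cv2.findContours(m,0,1)[0]; c=max(cs,key=cv2.contourArea)
        print(n,"tray",cv2.minAreaRect(c)); cv2.imwrite(f"pics/m_{n}.png",np.hstack([m,cv2.cvtColor(cv2.cvtColor(h,cv2.COLOR_HSV2BGR),cv2.COLOR_BGR2GRAY)]))
        print((cv2.approxPolyDP(cv2.convexHull(c),5,True)[:,0]*[-1,-1]+[160,740]).tolist())
    P=(.25,.46,-.40,-.2)
    for n,i in(("top",t),("scene",s)):
        for nm,lo,hi in(("yel",(22,120,150),(35,255,255)),("blu",(95,90,120),(115,255,255))): print(n,nm,blob(n,i,lo,hi,P,.055))
        print(n,"red",blob(n,i,(0,180,120),(8,255,255),(.30,.45,-.44,-.33),.077))
        print(n,"white pointer z.09",blob(n,i,(0,0,150),(180,70,255),(.335,.395,-.33,-.26),.09,k=3))
        print(n,"disc z.055",blob(n,i,(0,0,0),(180,255,75),(.30,.42,-.35,-.22),.06))
    K,V=cam("top")
E
python3 m2.py; python3 -c "
import cv2,numpy as np
a=cv2.imread('pics/m_top.png');b=cv2.imread('pics/m_scene.png');cv2.imwrite('pics/m.png',np.vstack([a,b]))"
```

```text
top tray ((183.0317840576172, 132.3974609375), (167.8636932373047, 193.3024444580078), 85.42607879638672)
[[-110, 696], [-121, 534], [65, 518], [78, 681]]
scene tray ((184.52728271484375, 132.067138671875), (168.8434600830078, 194.0979766845703), 85.40945434570312)
[[-111, 697], [-121, 587], [-94, 533], [64, 519], [77, 681]]
top yel [(array([ 0.4023, -0.2494]), np.int32(904))]
top blu [(array([ 0.3335, -0.2699]), np.int32(858))]
top red [(array([ 0.3878, -0.3736]), np.int32(3127))]
top white pointer z.09 [(array([ 0.3537, -0.3107]), np.int32(5116)), (array([ 0.3748, -0.2828]), np.int32(431))]
top disc z.055 [(array([ 0.3797, -0.2927]), np.int32(14677))]
scene yel [(array([ 0.4012, -0.2528]), np.int32(925))]
scene blu [(array([ 0.3359, -0.2731]), np.int32(935))]
scene red [(array([ 0.3955, -0.3739]), np.int32(3066))]
scene white pointer z.09 [(array([ 0.3557, -0.299 ]), np.int32(10555)), (array([ 0.378 , -0.2603]), np.int32(9))]
scene disc z.055 [(array([ 0.3793, -0.2962]), np.int32(13870))]
```

View pics/m.png

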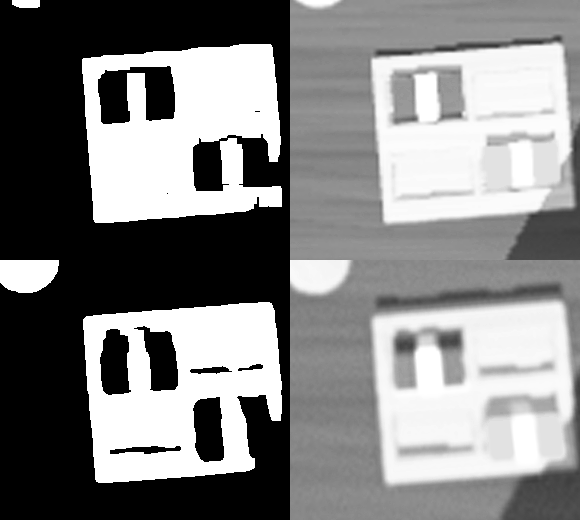

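Tray centre is (0.608, -0.024) with yaw 0.080. Loose yellow boxes are at (0.389,0.230), (0.478,0.344) and (0.494,0.208). The dial axis is (0.378,-0.294) with its pointer on white, and the button is at (0.389,-0.375). Next I move above the blue box in the tray.

>>> carry_out(
  linear=[
    [0.05,0.058,-0.01],
    [0.05,0.058,-0.01],
    [0.05,0.058,-0.01],
    [0.05,0.058,-0.01],
    [0.05,0.058,-0.01],
    [0.05,0.058,-0.01],
    [0.05,0.058,-0.01],
    [0.05,0.058,-0.01],
  ],
  angular=[
    [0,0,0.87],
    [0,0,0.87],
    [0,0,0.87],
    [0,0,0.87],
    [0,0,0.87],
    [0,0,0.87],
    [0,0,0.87],
    [0,0,0.87],
  ],
  hand=[0.72,0.72,0.72,0.72,0.72,0.72,0.72,0.72],
  force=40,
)

```text
clock: 0.97
position: [0.3468, -0.3226, 0.3647]
ee_rot: [0.0, 0.918, 0.397, 0.0]
contact_force: [0.3, -0.1, -0.5]
width: 0.061
gripper_force: 0.0
```

>>> carry_out(
  linear=[
    [0.05,0.058,-0.01],
    [0.05,0.058,-0.01],
    [0.05,0.058,-0.01],
    [0.05,0.058,-0.01],
    [0.05,0.058,-0.01],
    [0.05,0.058,-0.01],
    [0.05,0.058,-0.01],
    [0.05,0.058,-0.01],
  ],
  angular=[
    [0,0,0.87],
    [0,0,0.87],
    [0,0,0.87],
    [0,0,0.87],
    [0,0,0.87],
    [0,0,0.87],
    [0,0,0.87],
    [0,0,0.87],
  ],
  hand=[0.72,0.72,0.72,0.72,0.72,0.72,0.72,0.72],
)

```text
clock: 1.63
position: [0.547, -0.0904, 0.3246]
ee_rot: [0.0, 0.773, 0.634, 0.0]
contact_force: [0.7, -0.3, 0.2]
width: 0.0613
gripper_force: 0.0
```

>>> carry_out(
  linear=[
    [0.05,0.058,-0.01],
    [0.05,0.058,-0.01],
    [0.05,0.058,-0.01],
    [0.045,0.058,-0.01],
    [0,0,0],
  ],
  angular=[
    [0,0,0.87],
    [0,0,0.87],
    [0,0,0.87],
    [0,0,0.84],
    [0,0,0],
  ],
  hand=[0.72,0.72,0.72,0.72,0.72],
)

```text
clock: 2.05
position: [0.6468, 0.0289, 0.3032]
ee_rot: [-0.0, 0.678, 0.735, 0.002]
contact_force: [0.6, -0.5, -0.7]
width: 0.0612
gripper_force: 0.0
```

```bash
cat > d.py <<'E'
import sys,numpy as np
from rig import manip
s=manip.get_state(); q=s['ee_rot']; a=(2*np.arctan2(q[2],q[1])-np.pi/2+np.pi/2)%np.pi-np.pi/2
print('pos',s['position'].round(4),'tool-y',round(a,3),'w',round(s['width'],4),'gf',round(s['gripper_force'],1),'f',s['contact_force'].round(1),'t',round(s['clock'],2),'q',s['qpos'].round(2))
if len(sys.argv)>1:
    g=np.array(list(map(float,sys.argv[1:]))); d=(g[:3]-s['position'])
    print('shares total lin',(d/.5).round(3),'ang',round(((g[3]-a+np.pi/2)%np.pi-np.pi/2)/.08,2),'min rows',np.linalg.norm(d)/.0417)
E
python3 d.py .642 .024 .196 .075; python3 - <<'E'
from h import *
for p in((406,163),(456,165),(456,206),(406,205),(431,185)): print(ray("top",*p,.03).round(3))
E
```

```text
pos [0.6468 0.0289 0.3032] tool-y 0.082 w 0.0612 gf 0.0 f [ 0.6 -0.5 -0.7] t 2.05 q [-0.06  0.45  1.5   0.    1.2  -0.15]
shares total lin [-0.01  -0.01  -0.214] ang -0.08 min rows 2.576979993452245
[ 0.674 -0.196  0.03 ]
[ 0.669 -0.348  0.03 ]
[ 0.543 -0.345  0.03 ]
[ 0.544 -0.195  0.03 ]
[ 0.606 -0.271  0.03 ]
```

>>> carry_out(
  linear=[
    [0,0,-0.05],
    [0,0,-0.05],
    [0,0,0],
  ],
  angular=[
    [0,0,0],
    [0,0,0],
    [0,0,0],
  ],
  hand=[0.72,0.72,0.72],
)

```text
clock: 2.3
position: [0.6414, 0.0241, 0.2499]
ee_rot: [-0.004, 0.68, 0.733, -0.003]
contact_force: [-1.3, 0.3, -0.9]
width: 0.0617
gripper_force: 0.0
```

```bash
python3 d.py .642 .024 .196 .075
```

```text
pos [0.6414 0.0241 0.2499] tool-y 0.076 w 0.0617 gf 0.0 f [-1.3  0.3 -0.9] t 2.3 q [-0.07  0.49  1.57 -0.    1.09 -0.15]
shares total lin [ 0.001 -0.    -0.108] ang -0.01 min rows 1.2928084737885606
```

>>> carry_out(
  linear=[
    [-0.002,0,-0.04],
    [0,0,-0.04],
    [0,0,-0.034],
    [0,0,0],
    [0,0,0],
  ],
  angular=[
    [0,0,0],
    [0,0,0],
    [0,0,0],
    [0,0,0],
    [0,0,0],
  ],
  hand=[0.72,0.72,0.72,0.72,0.72],
)

```text
clock: 2.72
position: [0.6424, 0.0234, 0.198]
ee_rot: [-0.0, 0.68, 0.733, -0.0]
contact_force: [0.5, 0.2, 0.3]
width: 0.0612
gripper_force: 0.0
```

>>> carry_out(
  linear=[
    [0,0,0],
    [0,0,0],
    [0,0,0],
    [0,0,0],
    [0,0,0],
    [0,0,0],
  ],
  angular=[
    [0,0,0],
    [0,0,0],
    [0,0,0],
    [0,0,0],
    [0,0,0],
    [0,0,0],
  ],
  hand=[0.3,0.3,0.3,0.3,0.3,0.3],
  force=40,
)

```text
clock: 3.22
position: [0.6433, 0.0237, 0.1998]
ee_rot: [0.002, 0.68, 0.733, 0.001]
contact_force: [-0.5, -0.2, 6.2]
width: 0.0388
gripper_force: 42.8
```

```bash
python3 d.py .606 -.271 .3 .03
```

```text
pos [0.6433 0.0237 0.1998] tool-y 0.076 w 0.0388 gf 42.8 f [-0.5 -0.2  6.2] t 3.22 q [-0.07  0.54  1.62 -0.    0.97 -0.15]
shares total lin [-0.075 -0.589  0.2  ] ang -0.57 min rows 7.517622308555418
```

>>> carry_out(
  linear=[
    [0,0,0.04],
    [0,0,0.08],
    [0,0,0.06],
    [0,-0.04,0],
    [-0.01,-0.07,0],
    [-0.01,-0.07,0],
    [-0.01,-0.07,0],
    [-0.01,-0.07,0],
  ],
  angular=[
    [0,0,0],
    [0,0,0],
    [0,0,0],
    [0,0,0],
    [0,0,0],
    [0,0,-0.3],
    [0,0,-0.3],
    [0,0,0],
  ],
  hand=[0.3,0.3,0.3,0.3,0.3,0.3,0.3,0.3],
)

```text
clock: 3.88
position: [0.622, -0.1373, 0.288]
ee_rot: [0.0, 0.697, 0.717, 0.0]
contact_force: [0.6, -0.4, -1.9]
width: 0.0387
gripper_force: 42.0
```

>>> carry_out(
  linear=[
    [-0.01,-0.07,0],
    [-0.01,-0.07,0],
    [-0.01,-0.07,0],
    [-0.005,-0.059,0],
    [0,0,0],
    [0,0,0],
  ],
  angular=[
    [0,0,0],
    [0,0,0],
    [0,0,0],
    [0,0,0],
    [0,0,0],
    [0,0,0],
  ],
  hand=[0.3,0.3,0.3,0.3,0.3,0.3],
)

```text
clock: 4.38
position: [0.6045, -0.2724, 0.2876]
ee_rot: [-0.0, 0.698, 0.716, 0.0]
contact_force: [-0.4, -0.1, -0.6]
width: 0.0391
gripper_force: 42.0
```

```bash
python3 d.py .606 -.271 .2 .03;  python3 - <<'E'
from h import *
for c in "yb":
  for n in("top","scene"):
    for b in boxes(n,c): print(n,c,b)
E
```

```text
pos [ 0.6045 -0.2724  0.2876] tool-y 0.024 w 0.0391 gf 42.0 f [-0.4 -0.1 -0.6] t 4.38 q [-0.53  0.48  1.48  0.    1.18 -0.55]
shares total lin [ 0.003  0.003 -0.175] ang 0.07 min rows 2.1007151261334305
top y (array([0.3902, 0.2299]), np.float64(-1.515), 75.4, 41.1)
top y (array([0.4011, 0.0414]), np.float64(-1.505), 89.0, 46.9)
top y (array([0.4788, 0.3442]), np.float64(-1.456), 75.9, 41.6)
top y (array([0.4955, 0.2098]), np.float64(1.348), 74.5, 41.1)
top y (array([ 0.5749, -0.0642]), np.float64(-1.51), 67.9, 43.9)
scene y (array([0.3553, 0.455 ]), np.float64(0.748), 63.8, 31.7)
scene y (array([0.3884, 0.2297]), np.float64(-1.507), 78.2, 58.8)
scene y (array([0.4062, 0.0219]), np.float64(-1.532), 90.2, 64.7)
scene y (array([0.4756, 0.3435]), np.float64(-1.446), 80.4, 60.3)
scene y (array([0.4905, 0.2059]), np.float64(1.316), 77.8, 58.7)
scene y (array([ 0.569, -0.063]), np.float64(-1.571), 67.0, 52.0)
top b (array([0.3839, 0.3414]), np.float64(1.503), 78.3, 41.0)
top b (array([0.5851, 0.3458]), np.float64(-1.36), 77.4, 45.1)
top b (array([0.6   , 0.2104]), np.float64(1.411), 75.6, 43.4)
scene b (array([0.3849, 0.3387]), np.float64(1.51), 73.3, 62.5)
scene b (array([0.5861, 0.3429]), np.float64(-1.377), 79.5, 54.2)
scene b (array([0.6009, 0.2079]), np.float64(1.406), 70.7, 55.6)
```

>>> carry_out(
  linear=[
    [0,0,-0.05],
    [0,0,-0.06],
    [0,0,-0.04],
    [0,0,-0.015],
    [0,0,-0.01],
    [0,0,0],
    [0,0,0],
  ],
  angular=[
    [0,0,0],
    [0,0,0],
    [0,0,0],
    [0,0,0],
    [0,0,0],
    [0,0,0],
    [0,0,0],
  ],
  hand=[0.3,0.3,0.3,0.3,0.3,0.3,0.3],
)

```text
clock: 5.17
position: [0.6058, -0.2705, 0.2015]
ee_rot: [0.001, 0.697, 0.717, 0.0]
contact_force: [0.2, 0.4, -1.3]
width: 0.0388
gripper_force: 42.0
```

```bash
python3 d.py .606 -.271 .2 .03
```

```text
pos [ 0.6058 -0.2705  0.2015] tool-y 0.028 w 0.0388 gf 42.0 f [ 0.2  0.4 -1.3] t 5.17 q [-0.52  0.56  1.57  0.    1.   -0.55]
shares total lin [ 0.    -0.001 -0.003] ang 0.02 min rows 0.037865250333062275
```

>>> carry_out(
  linear=[
    [0,0,-0.004],
    [0,0,0],
    [0,0,0],
    [0,0,0],
    [0,0,0.06],
    [0,0,0.08],
    [0,0,0.07],
  ],
  angular=[
    [0,0,0],
    [0,0,0],
    [0,0,0],
    [0,0,0],
    [0,0,0],
    [0,0,0],
    [0,0,0],
  ],
  hand=[0.3,0.72,0.72,0.72,0.72,0.72,0.72],
)

```text
clock: 5.75
position: [0.6049, -0.2707, 0.3045]
ee_rot: [-0.0, 0.697, 0.717, -0.0]
contact_force: [0.7, -1.5, 0.5]
width: 0.061
gripper_force: 0.0
```

>>> carry_out(
  linear=[
    [-0.03,0.07,0],
    [-0.03,0.07,0],
    [-0.03,0.07,0],
    [-0.03,0.07,0],
    [-0.03,0.07,0],
    [-0.03,0.07,0],
    [-0.03,0.07,0],
  ],
  angular=[
    [0,0,0.4],
    [0,0,0],
    [0,0,0],
    [0,0,0],
    [0,0,0],
    [0,0,0],
    [0,0,0],
  ],
  hand=[0.72,0.72,0.72,0.72,0.72,0.72,0.72],
)

```text
clock: 6.33
position: [0.499, -0.0243, 0.3038]
ee_rot: [0.001, 0.686, 0.728, 0.0]
contact_force: [0.3, 0.7, -0.4]
width: 0.0617
gripper_force: 0.0
```

>>> carry_out(
  linear=[
    [-0.03,0.07,0],
    [-0.03,0.07,0],
    [-0.03,0.07,0],
    [-0.03,0.07,0],
    [-0.03,0.07,0],
    [-0.03,0.07,0],
    [-0.03,0.07,0],
    [-0.013,0.02,0],
  ],
  angular=[
    [0,0,0],
    [0,0,0],
    [0,0,0],
    [0,0,0],
    [0,0,0],
    [0,0,0],
    [0,0,0],
    [0,0,0],
  ],
  hand=[0.72,0.72,0.72,0.72,0.72,0.72,0.72,0.72],
)

```text
clock: 7.0
position: [0.3867, 0.2327, 0.3039]
ee_rot: [-0.001, 0.685, 0.729, 0.001]
contact_force: [0.4, -0.4, 0.6]
width: 0.0619
gripper_force: 0.0
```

>>> carry_out(
  linear=[
    [0,0,0],
    [0,0,0],
  ],
  angular=[
    [0,0,0],
    [0,0,0],
  ],
  hand=[0.72,0.72],
)

```text
clock: 7.17
position: [0.3883, 0.2297, 0.3036]
ee_rot: [0.001, 0.685, 0.729, 0.0]
contact_force: [0.7, -0.6, -0.2]
width: 0.0613
gripper_force: 0.0
```

```bash
python3 d.py .389 .230 .188 .058;  python3 - <<'E'
from h import *
i=manip.get_image("scene"); cv2.imwrite("pics/bk.png",cv2.resize(i[180:290,160:440],None,fx=2.5,fy=2.5)[:,:,::-1])
for c in "yb":
    for b in boxes("scene",c,img=i,R=(.2,.75,-.38,.55)): print(c,b)
E
```

```text
pos [0.3883 0.2297 0.3036] tool-y 0.062 w 0.0613 gf 0.0 f [ 0.7 -0.6 -0.2] t 7.17 q [ 0.38  0.18  1.92 -0.    1.05  0.32]
shares total lin [ 0.001  0.001 -0.231] ang -0.05 min rows 2.7728673539651054
y (array([0.3561, 0.4548]), np.float64(0.751), 63.2, 30.9)
y (array([0.3886, 0.2298]), np.float64(-1.494), 78.6, 58.5)
y (array([0.407, 0.023]), np.float64(-1.571), 93.0, 66.0)
y (array([0.4749, 0.3433]), np.float64(-1.406), 79.9, 59.7)
y (array([0.4968, 0.2114]), np.float64(1.498), 73.8, 53.7)
y (array([ 0.5714, -0.0741]), np.float64(-1.48), 77.3, 51.1)
b (array([0.3856, 0.3387]), np.float64(1.528), 73.4, 61.9)
b (array([0.5861, 0.3431]), np.float64(-1.37), 80.2, 53.9)
b (array([ 0.6046, -0.2704]), np.float64(-1.53), 73.2, 54.8)
b (array([0.6009, 0.2079]), np.float64(1.406), 70.5, 55.6)
```

View pics/bk.png

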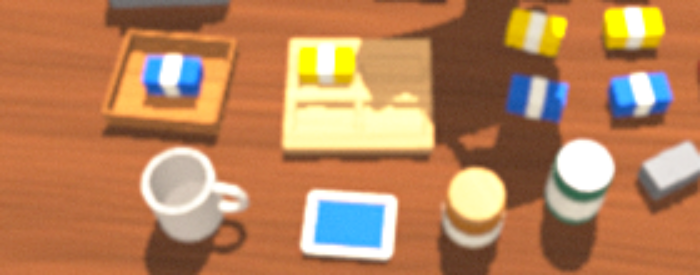

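The blue box lies flat in the middle of the basket at (172,75). One yellow box is in the tray at (327,65), leaving three pockets free. Grasping the first yellow box now.

>>> carry_out(
  linear=[
    [0,0,-0.05],
    [0,0,-0.06],
    [0,0,-0.06],
    [0,0,-0.04],
    [0,0,-0.021],
    [0,0,0],
    [0,0,0],
  ],
  angular=[
    [0,0,0],
    [0,0,0],
    [0,0,0],
    [0,0,0],
    [0,0,0],
    [0,0,0],
    [0,0,0],
  ],
  hand=[0.72,0.72,0.72,0.72,0.72,0.72,0.72],
)

```text
clock: 7.8
position: [0.3893, 0.2283, 0.1875]
ee_rot: [-0.0, 0.686, 0.727, -0.0]
contact_force: [-0.7, 0.8, 0.8]
width: 0.0612
gripper_force: 0.0
```

>>> carry_out(
  linear=[
    [0,0,0],
    [0,0,0],
    [0,0,0],
    [0,0,0],
    [0,0,0],
    [0,0,0],
  ],
  angular=[
    [0,0,0],
    [0,0,0],
    [0,0,0],
    [0,0,0],
    [0,0,0],
    [0,0,0],
  ],
  hand=[0.3,0.3,0.3,0.3,0.3,0.3],
  force=50,
)

```text
clock: 8.3
position: [0.3894, 0.2294, 0.189]
ee_rot: [0.001, 0.686, 0.728, 0.001]
contact_force: [0.5, -1.8, 7.6]
width: 0.0389
gripper_force: 51.9
```

```bash
python3 d.py .5676 .0172 .3 .08
```

```text
pos [0.3894 0.2294 0.189 ] tool-y 0.06 w 0.0389 gf 51.9 f [ 0.5 -1.8  7.6] t 8.3 q [ 0.38  0.33  2.07 -0.    0.74  0.32]
shares total lin [ 0.356 -0.424  0.222] ang 0.25 min rows 7.158325705936358
```

>>> carry_out(
  linear=[
    [0,0,0.04],
    [0,0,0.07],
    [0,0,0.07],
    [0.04,-0.048,0],
    [0.05,-0.06,0],
    [0.05,-0.06,0],
    [0.05,-0.06,0],
    [0.05,-0.06,0],
  ],
  angular=[
    [0,0,0],
    [0,0,0],
    [0,0,0],
    [0,0,0.25],
    [0,0,0],
    [0,0,0],
    [0,0,0],
    [0,0,0],
  ],
  hand=[0.3,0.3,0.3,0.3,0.3,0.3,0.3,0.3],
)

```text
clock: 8.97
position: [0.509, 0.084, 0.2782]
ee_rot: [0.0, 0.678, 0.735, 0.0]
contact_force: [-0.4, -0.0, -1.3]
width: 0.0388
gripper_force: 51.1
```

>>> carry_out(
  linear=[
    [0.05,-0.06,0],
    [0.04,-0.048,0],
    [0.026,-0.028,0],
    [0,0,0],
    [0,0,0],
    [0,0,0],
    [0,0,0],
  ],
  angular=[
    [0,0,0],
    [0,0,0],
    [0,0,0],
    [0,0,0],
    [0,0,0],
    [0,0,0],
    [0,0,0],
  ],
  hand=[0.3,0.3,0.3,0.3,0.3,0.3,0.3],
)

```text
clock: 9.55
position: [0.5654, 0.0183, 0.2776]
ee_rot: [-0.001, 0.678, 0.735, -0.0]
contact_force: [-0.1, -0.3, -0.4]
width: 0.039
gripper_force: 51.0
```

```bash
python3 d.py .5676 .0172 .2 .08
```

```text
pos [0.5654 0.0183 0.2776] tool-y 0.081 w 0.039 gf 51.0 f [-0.1 -0.3 -0.4] t 9.55 q [-0.09  0.36  1.72  0.    1.07 -0.17]
shares total lin [ 0.004 -0.002 -0.155] ang -0.01 min rows 1.8621829447179281
```

>>> carry_out(
  linear=[
    [0.002,-0.001,-0.05],
    [0,0,-0.05],
    [0,0,-0.03],
    [0,0,-0.01],
    [0,0,-0.01],
    [0,0,-0.006],
    [0,0,-0.006],
    [0,0,0],
  ],
  angular=[
    [0,0,0],
    [0,0,0],
    [0,0,0],
    [0,0,0],
    [0,0,0],
    [0,0,0],
    [0,0,0],
    [0,0,0],
  ],
  hand=[0.3,0.3,0.3,0.3,0.3,0.3,0.3,0.3],
)

```text
clock: 10.22
position: [0.5676, 0.017, 0.1971]
ee_rot: [0.0, 0.678, 0.735, 0.0]
contact_force: [-0.9, 0.5, -0.7]
width: 0.0385
gripper_force: 51.2
```

```bash
python3 d.py .5676 .0172 .194 .08
```

```text
pos [0.5676 0.017  0.1971] tool-y 0.08 w 0.0385 gf 51.2 f [-0.9  0.5 -0.7] t 10.22 q [-0.09  0.46  1.8   0.    0.88 -0.17]
shares total lin [-0.     0.    -0.006] ang 0.0 min rows 0.07331716298789391
```

>>> carry_out(
  linear=[
    [0,0,-0.004],
    [0,0,-0.002],
    [0,0,0],
    [0,0,0],
    [0,0,0],
    [0,0,0],
    [0,0,0.06],
    [0,0,0.08],
  ],
  angular=[
    [0,0,0],
    [0,0,0],
    [0,0,0],
    [0,0,0],
    [0,0,0],
    [0,0,0],
    [0,0,0],
    [0,0,0],
  ],
  hand=[0.3,0.3,0.3,0.65,0.65,0.65,0.65,0.72],
)

```text
clock: 10.88
position: [0.566, 0.0169, 0.261]
ee_rot: [-0.004, 0.678, 0.735, -0.003]
contact_force: [0.4, 0.6, 0.0]
width: 0.0614
gripper_force: 0.0
```

>>> carry_out(
  linear=[
    [0,0,0.07],
    [-0.02,0.06,0],
    [-0.02,0.06,0],
    [-0.02,0.06,0],
    [-0.02,0.06,0],
    [-0.02,0.06,0],
    [-0.02,0.04,0],
    [0,0,0],
  ],
  angular=[
    [0,0,0],
    [0,0,0],
    [0,0,0],
    [0,0,0],
    [0,0,0],
    [0,0,0],
    [0,0,0],
    [0,0,0],
  ],
  hand=[0.72,0.72,0.72,0.72,0.72,0.72,0.72,0.72],
)

```text
clock: 11.55
position: [0.5055, 0.19, 0.2987]
ee_rot: [-0.001, 0.677, 0.736, 0.0]
contact_force: [0.2, -0.3, 0.4]
width: 0.0617
gripper_force: 0.0
```

```bash
python3 - <<'E'
from h import *
for n in("top","scene"):
  i=manip.get_image(n)
  for b in boxes(n,"y",img=i,R=(.2,.75,-.38,.55)): print(n,b)
i=rect(manip.get_image("top"),"top",.04,.48,.72,-.15,.13,2000); cv2.imwrite("pics/p1.png",i[:,:,::-1])
E
python3 d.py .494 .208 .3 -.22
```

```text
top (array([0.3498, 0.4554]), np.float64(0.766), 69.4, 37.3)
top (array([0.391, 0.044]), np.float64(-1.571), 90.0, 61.0)
top (array([ 0.5763, -0.072 ]), np.float64(-1.483), 163.2, 45.4)
scene (array([0.3554, 0.4549]), np.float64(0.751), 63.7, 31.4)
scene (array([0.407, 0.022]), np.float64(-1.571), 94.0, 66.0)
scene (array([0.495 , 0.2116]), np.float64(1.507), 75.1, 50.2)
scene (array([0.5184, 0.3326]), np.float64(-1.429), 79.8, 53.6)
scene (array([ 0.5705, -0.074 ]), np.float64(-1.505), 162.2, 58.2)
pos [0.5077 0.1868 0.2988] tool-y 0.08 w 0.062 gf 0.0 f [-0.3  0.9  0. ] t 11.7 q [ 0.22  0.31  1.74 -0.    1.09  0.14]
shares total lin [-0.027  0.042  0.002] ang -3.76 min rows 0.6059823222970568
```

View pics/p1.png

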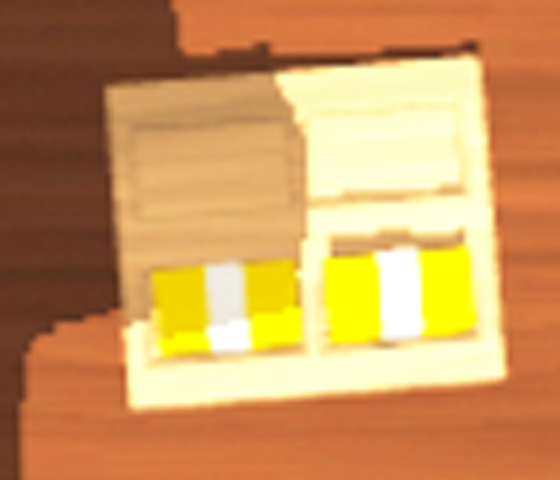

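First box is seated in the lower left pocket (225,310) beside the original at (400,295). Meanwhile one loose yellow box was knocked to about (0.518,0.333). Second box now.

>>> carry_out(
  linear=[
    [-0.013,0.022,0],
    [-0.013,0.022,0],
    [0,0,0],
    [0,0,0],
    [0,0,0],
    [0,0,-0.05],
  ],
  angular=[
    [0,0,-0.8],
    [0,0,-0.8],
    [0,0,-0.8],
    [0,0,-0.8],
    [0,0,-0.6],
    [0,0,0],
  ],
  hand=[0.72,0.72,0.72,0.72,0.72,0.72],
)

```text
clock: 12.2
position: [0.4974, 0.2083, 0.2775]
ee_rot: [0.002, 0.783, 0.622, 0.005]
contact_force: [1.7, 1.3, -1.0]
width: 0.0615
gripper_force: 0.0
```

```bash
python3 d.py .4945 .209 .188 -.225
```

```text
pos [0.4974 0.2083 0.2775] tool-y -0.228 w 0.0615 gf 0.0 f [ 1.7  1.3 -1. ] t 12.2 q [ 0.27  0.32  1.78 -0.    1.03  0.5 ]
shares total lin [-0.006  0.001 -0.179] ang 0.03 min rows 2.14627929201112
```

>>> carry_out(
  linear=[
    [-0.003,0,-0.05],
    [0,0,-0.05],
    [0,0,-0.04],
    [0,0,-0.031],
    [0,0,0],
    [0,0,0],
  ],
  angular=[
    [0,0,0],
    [0,0,0],
    [0,0,0],
    [0,0,0],
    [0,0,0],
    [0,0,0],
  ],
  hand=[0.72,0.72,0.72,0.72,0.72,0.72],
)

```text
clock: 12.7
position: [0.4935, 0.2078, 0.1876]
ee_rot: [-0.0, 0.782, 0.623, -0.001]
contact_force: [-0.1, 0.2, 0.1]
width: 0.0614
gripper_force: 0.0
```

>>> carry_out(
  linear=[
    [0,0,0],
    [0,0,0],
    [0,0,0],
    [0,0,0],
    [0,0,0],
    [0,0,0],
  ],
  angular=[
    [0,0,0],
    [0,0,0],
    [0,0,0],
    [0,0,0],
    [0,0,0],
    [0,0,0],
  ],
  hand=[0.3,0.3,0.3,0.3,0.3,0.3],
)

```text
clock: 13.2
position: [0.4939, 0.2089, 0.1897]
ee_rot: [0.001, 0.782, 0.624, 0.002]
contact_force: [1.1, -0.6, 6.8]
width: 0.0387
gripper_force: 52.7
```

```bash
python3 d.py .6414 .0232 .3 .08
```

```text
pos [0.4939 0.2089 0.1897] tool-y -0.224 w 0.0387 gf 52.7 f [ 1.1 -0.6  6.8] t 13.2 q [ 0.27  0.43  1.88 -0.    0.83  0.5 ]
shares total lin [ 0.295 -0.371  0.221] ang 3.8 min rows 6.27187076969706
```

>>> carry_out(
  linear=[
    [0,0,0.04],
    [0,0,0.07],
    [0,0,0.07],
    [0.03,-0.04,0],
    [0.045,-0.055,0],
    [0.045,-0.055,0],
    [0.045,-0.055,0],
    [0.045,-0.055,0],
  ],
  angular=[
    [0,0,0],
    [0,0,0],
    [0,0,0],
    [0,0,0.6],
    [0,0,0.8],
    [0,0,0.8],
    [0,0,0.8],
    [0,0,0.8],
  ],
  hand=[0.3,0.3,0.3,0.3,0.3,0.3,0.3,0.3],
)

```text
clock: 13.87
position: [0.5984, 0.0778, 0.2784]
ee_rot: [-0.0, 0.677, 0.736, 0.0]
contact_force: [0.9, 0.6, -1.1]
width: 0.0388
gripper_force: 51.8
```

>>> carry_out(
  linear=[
    [0.045,-0.055,0],
    [0.04,-0.05,0],
    [0,-0.006,0],
    [0,0,0],
    [0,0,0],
    [0,0,0],
    [0,0,0],
  ],
  angular=[
    [0,0,0],
    [0,0,0],
    [0,0,0],
    [0,0,0],
    [0,0,0],
    [0,0,0],
    [0,0,0],
  ],
  hand=[0.3,0.3,0.3,0.3,0.3,0.3,0.3],
)

```text
clock: 14.45
position: [0.6396, 0.0246, 0.2782]
ee_rot: [-0.0, 0.678, 0.735, -0.0]
contact_force: [0.0, 0.2, -1.9]
width: 0.039
gripper_force: 51.8
```

```bash
python3 d.py .6414 .0232 .194 .08;  python3 - <<'E'
from h import *
for n in("top","scene"):
  for b in boxes(n,"y",R=(.2,.75,-.38,.55)): print(n,b)
E
```

```text
pos [0.6396 0.0246 0.2782] tool-y 0.081 w 0.039 gf 51.8 f [ 0.   0.2 -1.9] t 14.45 q [-0.07  0.46  1.54  0.    1.14 -0.15]
shares total lin [ 0.004 -0.003 -0.168] ang -0.01 min rows 2.0207630242495647
top (array([0.5213, 0.3332]), np.float64(-1.476), 76.5, 41.3)
top (array([0.5692, 0.0145]), np.float64(-1.498), 76.6, 42.9)
top (array([ 0.5753, -0.073 ]), np.float64(-1.491), 55.6, 43.1)
scene (array([0.3561, 0.4548]), np.float64(0.761), 63.1, 31.0)
scene (array([0.423 , 0.0593]), np.float64(0.043), 64.5, 30.4)
scene (array([0.5195, 0.3324]), np.float64(-1.492), 78.4, 47.8)
scene (array([0.5781, 0.0385]), np.float64(0.097), 83.7, 22.0)
scene (array([ 0.5712, -0.0741]), np.float64(-1.477), 111.3, 81.1)
```

>>> carry_out(
  linear=[
    [0.002,-0.001,-0.05],
    [0,0,-0.05],
    [0,0,-0.03],
    [0,0,-0.01],
    [0,0,-0.01],
    [0,0,-0.006],
    [0,0,-0.006],
    [0,0,0],
  ],
  angular=[
    [0,0,0],
    [0,0,0],
    [0,0,0],
    [0,0,0],
    [0,0,0],
    [0,0,0],
    [0,0,0],
    [0,0,0],
  ],
  hand=[0.3,0.3,0.3,0.3,0.3,0.3,0.3,0.3],
)

```text
clock: 15.22
position: [0.6418, 0.0229, 0.1977]
ee_rot: [0.0, 0.678, 0.735, 0.0]
contact_force: [-0.4, 0.2, -1.4]
width: 0.0389
gripper_force: 51.8
```

```bash
python3 d.py .6414 .0232 .194 .08
```

```text
pos [0.6418 0.0229 0.1977] tool-y 0.08 w 0.0389 gf 51.8 f [-0.4  0.2 -1.4] t 15.22 q [-0.07  0.54  1.63  0.    0.97 -0.15]
shares total lin [-0.001  0.001 -0.007] ang 0.0 min rows 0.08863117036029615
```

>>> carry_out(
  linear=[
    [0,0,-0.004],
    [0,0,-0.003],
    [0,0,0],
    [0,0,0],
    [0,0,0],
    [0,0,0],
    [0,0,0.06],
    [0,0,0.08],
  ],
  angular=[
    [0,0,0],
    [0,0,0],
    [0,0,0],
    [0,0,0],
    [0,0,0],
    [0,0,0],
    [0,0,0],
    [0,0,0],
  ],
  hand=[0.3,0.3,0.3,0.65,0.65,0.65,0.65,0.72],
)

```text
clock: 15.88
position: [0.64, 0.0228, 0.2604]
ee_rot: [-0.004, 0.678, 0.735, -0.003]
contact_force: [1.0, -0.1, -0.4]
width: 0.0615
gripper_force: 0.0
```

>>> carry_out(
  linear=[
    [0,0,0.07],
    [-0.03,0.07,0],
    [-0.03,0.07,0],
    [-0.03,0.07,0],
    [-0.03,0.07,0],
    [-0.03,0.07,0],
    [-0.03,0.07,0],
    [-0.03,0.07,0],
  ],
  angular=[
    [0,0,0],
    [0,0,0],
    [0,0,0],
    [0,0,0],
    [0,0,0],
    [0,0,0],
    [0,0,0],
    [0,0,0.1],
  ],
  hand=[0.72,0.72,0.72,0.72,0.72,0.72,0.72,0.72],
)

```text
clock: 16.55
position: [0.5356, 0.2693, 0.2988]
ee_rot: [0.0, 0.676, 0.737, 0.0]
contact_force: [1.2, 0.5, -0.4]
width: 0.0615
gripper_force: 0.0
```

>>> carry_out(
  linear=[
    [-0.033,0.07,0],
    [0,0.06,0],
    [0,0,0],
    [0,0,-0.05],
    [0,0,0],
    [0,0,0],
  ],
  angular=[
    [0,0,0],
    [0,0,0],
    [0,0,0],
    [0,0,0],
    [0,0,0],
    [0,0,0],
  ],
  hand=[0.72,0.72,0.72,0.72,0.72,0.72],
)

```text
clock: 17.05
position: [0.5195, 0.3322, 0.2725]
ee_rot: [-0.001, 0.676, 0.737, -0.002]
contact_force: [0.4, -0.3, 0.4]
width: 0.0618
gripper_force: 0.0
```

```bash
python3 d.py .5205 .333 .188 .089; python3 - <<'E'
from h import *
for n in("top","scene"):
  for b in boxes(n,"y",R=(.2,.75,-.38,.55)): print(n,b)
i=rect(manip.get_image("top"),"top",.04,.48,.72,-.15,.13,2000); cv2.imwrite("pics/p2.png",i[:,:,::-1])
E
```

```text
pos [0.5195 0.3322 0.2725] tool-y 0.088 w 0.0618 gf 0.0 f [ 0.4 -0.3  0.4] t 17.05 q [ 0.46  0.43  1.61 -0.    1.11  0.37]
shares total lin [ 0.002  0.002 -0.169] ang 0.02 min rows 2.0255104801853285
top (array([0.391, 0.042]), np.float64(-1.571), 88.0, 61.0)
top (array([0.523 , 0.3189]), np.float64(-1.455), 62.8, 43.0)
top (array([ 0.5767, -0.0721]), np.float64(-1.496), 164.3, 46.2)
top (array([0.6446, 0.0212]), np.float64(-1.501), 73.2, 47.7)
scene (array([0.407, 0.022]), np.float64(-1.571), 93.0, 66.0)
scene (array([0.5192, 0.3324]), np.float64(-1.471), 78.1, 57.4)
scene (array([ 0.5705, -0.0739]), np.float64(-1.504), 164.4, 120.9)
```

View pics/p2.png

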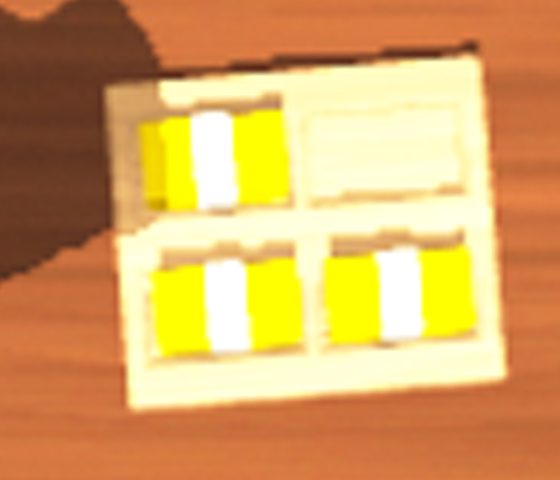

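Three yellow boxes sit squarely in the pockets. The only empty one is upper right, around (385,150). Third loose box next.

>>> carry_out(
  linear=[
    [0.001,0.001,-0.05],
    [0,0,-0.05],
    [0,0,-0.04],
    [0,0,-0.029],
    [0,0,0],
    [0,0,0],
  ],
  angular=[
    [0,0,0],
    [0,0,0],
    [0,0,0],
    [0,0,0],
    [0,0,0],
    [0,0,0],
  ],
  hand=[0.72,0.72,0.72,0.72,0.72,0.72],
)

```text
clock: 17.7
position: [0.5209, 0.3329, 0.1895]
ee_rot: [-0.0, 0.676, 0.737, -0.0]
contact_force: [0.9, -0.2, 0.5]
width: 0.0615
gripper_force: 0.0
```

>>> carry_out(
  linear=[
    [0,0,0],
    [0,0,0],
    [0,0,0],
    [0,0,0],
    [0,0,0],
    [0,0,0],
  ],
  angular=[
    [0,0,0],
    [0,0,0],
    [0,0,0],
    [0,0,0],
    [0,0,0],
    [0,0,0],
  ],
  hand=[0.3,0.3,0.3,0.3,0.3,0.3],
)

```text
clock: 18.2
position: [0.5214, 0.3337, 0.1913]
ee_rot: [0.001, 0.675, 0.737, 0.002]
contact_force: [-0.1, -0.7, 7.3]
width: 0.0387
gripper_force: 52.7
```

```bash
python3 d.py .6484 -.0646 .3 .08
```

```text
pos [0.5214 0.3337 0.1913] tool-y 0.088 w 0.0387 gf 52.7 f [-0.1 -0.7  7.3] t 18.2 q [ 0.46  0.52  1.69 -0.    0.92  0.37]
shares total lin [ 0.254 -0.797  0.217] ang -0.1 min rows 10.358263302184174
```

>>> carry_out(
  linear=[
    [0,0,0.04],
    [0,0,0.07],
    [0,0,0.07],
    [0.014,-0.047,0],
    [0.02,-0.065,0],
    [0.02,-0.065,0],
    [0.02,-0.065,0],
    [0.02,-0.065,0],
  ],
  angular=[
    [0,0,0],
    [0,0,0],
    [0,0,0],
    [0,0,-0.1],
    [0,0,0],
    [0,0,0],
    [0,0,0],
    [0,0,0],
  ],
  hand=[0.3,0.3,0.3,0.3,0.3,0.3,0.3,0.3],
)

```text
clock: 18.87
position: [0.5674, 0.1786, 0.2796]
ee_rot: [0.0, 0.678, 0.735, 0.0]
contact_force: [0.3, -0.5, -1.2]
width: 0.0392
gripper_force: 51.9
```

>>> carry_out(
  linear=[
    [0.02,-0.065,0],
    [0.02,-0.065,0],
    [0.02,-0.065,0],
    [0.02,-0.065,0],
    [0.02,-0.065,0],
    [0.02,-0.065,0],
    [0.02,-0.065,0],
    [0.02,-0.035,0],
  ],
  angular=[
    [0,0,0],
    [0,0,0],
    [0,0,0],
    [0,0,0],
    [0,0,0],
    [0,0,0],
    [0,0,0],
    [0,0,0],
  ],
  hand=[0.3,0.3,0.3,0.3,0.3,0.3,0.3,0.3],
)

```text
clock: 19.53
position: [0.6477, -0.0687, 0.2794]
ee_rot: [0.001, 0.679, 0.734, -0.001]
contact_force: [0.4, -0.2, -1.8]
width: 0.0388
gripper_force: 51.8
```

>>> carry_out(
  linear=[
    [0,0,0],
    [0,0,0],
    [0,0,0],
  ],
  angular=[
    [0,0,0],
    [0,0,0],
    [0,0,0],
  ],
  hand=[0.3,0.3,0.3],
)

```text
clock: 19.78
position: [0.647, -0.0646, 0.279]
ee_rot: [-0.001, 0.678, 0.735, -0.0]
contact_force: [0.1, 0.6, -1.4]
width: 0.0388
gripper_force: 51.8
```

```bash
python3 d.py .6484 -.0646 .194 .08
```

```text
pos [ 0.647  -0.0646  0.279 ] tool-y 0.079 w 0.0388 gf 51.8 f [ 0.1  0.6 -1.4] t 19.78 q [-0.21  0.47  1.52  0.    1.15 -0.29]
shares total lin [ 0.003  0.    -0.17 ] ang 0.01 min rows 2.03849378231249
```

>>> carry_out(
  linear=[
    [0.002,0,-0.05],
    [0,0,-0.05],
    [0,0,-0.03],
    [0,0,-0.01],
    [0,0,-0.01],
    [0,0,-0.006],
    [0,0,-0.006],
    [0,0,0],
  ],
  angular=[
    [0,0,0],
    [0,0,0],
    [0,0,0],
    [0,0,0],
    [0,0,0],
    [0,0,0],
    [0,0,0],
    [0,0,0],
  ],
  hand=[0.3,0.3,0.3,0.3,0.3,0.3,0.3,0.3],
)

```text
clock: 20.45
position: [0.6487, -0.0649, 0.1986]
ee_rot: [0.0, 0.678, 0.735, 0.0]
contact_force: [-0.5, -0.4, -1.1]
width: 0.0385
gripper_force: 51.9
```

```bash
python3 d.py .6484 -.0646 .194 .08
```

```text
pos [ 0.6487 -0.0649  0.1986] tool-y 0.08 w 0.0385 gf 51.9 f [-0.5 -0.4 -1.1] t 20.45 q [-0.21  0.55  1.6   0.    0.98 -0.29]
shares total lin [-0.001  0.001 -0.009] ang -0.0 min rows 0.11177681341535874
```

>>> carry_out(
  linear=[
    [0,0,-0.004],
    [0,0,-0.002],
    [0,0,0],
    [0,0,0],
    [0,0,0],
    [0,0,0],
    [0,0,0.06],
    [0,0,0.08],
  ],
  angular=[
    [0,0,0],
    [0,0,0],
    [0,0,0],
    [0,0,0],
    [0,0,0],
    [0,0,0],
    [0,0,0],
    [0,0,0],
  ],
  hand=[0.3,0.3,0.3,0.65,0.65,0.65,0.65,0.65],
)

```text
clock: 21.12
position: [0.647, -0.065, 0.2618]
ee_rot: [-0.004, 0.678, 0.735, -0.002]
contact_force: [0.0, -0.1, -0.6]
width: 0.0555
gripper_force: 0.0
```

>>> carry_out(
  linear=[
    [0,0,0.08],
    [0,0,0.04],
    [-0.06,-0.05,0],
    [-0.06,-0.05,0],
    [-0.06,-0.05,0],
    [-0.06,-0.05,0],
    [-0.06,-0.05,0],
    [-0.06,-0.05,0],
  ],
  angular=[
    [0,0,0],
    [0,0,0],
    [0,0,0.4],
    [0,0,0.4],
    [0,0,0.4],
    [0,0,0.4],
    [0,0,0.4],
    [0,0,0.4],
  ],
  hand=[0.65,0.5,0.5,0.5,0.5,0.5,0.5,0.5],
)

```text
clock: 21.78
position: [0.467, -0.2159, 0.3253]
ee_rot: [0.0, 0.604, 0.797, -0.0]
contact_force: [-0.2, -0.6, 0.5]
width: 0.0429
gripper_force: 0.0
```

>>> carry_out(
  linear=[
    [-0.06,-0.05,0],
    [-0.06,-0.05,0],
    [-0.06,-0.057,0],
    [0,0,0],
    [0,0,0],
    [0,0,0],
  ],
  angular=[
    [0,0,0.31],
    [0,0,0],
    [0,0,0],
    [0,0,0],
    [0,0,0],
    [0,0,0],
  ],
  hand=[0.5,0.5,0.5,0.5,0.5,0.5],
)

```text
clock: 22.28
position: [0.3786, -0.2938, 0.3253]
ee_rot: [0.0, 0.596, 0.803, 0.0]
contact_force: [0.0, -0.4, -0.4]
width: 0.0428
gripper_force: 0.0
```

```bash
python3 d.py .378 -.294 .247 .297; python3 - <<'E'
from h import *
t=manip.get_image("top");s=manip.get_image("scene")
for n,i in(("top",t),("scene",s)):
  for c in "yb":
    for b in boxes(n,c,img=i,R=(.2,.75,-.38,.55)): print(n,c,b)
a=rect(t,"top",.04,.48,.72,-.15,.13,1400);b=rect(s,"scene",.04,.48,.72,-.15,.13,1400); cv2.imwrite("pics/p3.png",np.hstack([a,b])[:,:,::-1])
E
```

```text
pos [ 0.3786 -0.2938  0.3253] tool-y 0.295 w 0.0428 gf 0.0 f [ 0.  -0.4 -0.4] t 22.28 q [-0.81  0.19  1.83  0.    1.12 -1.1 ]
shares total lin [-0.001 -0.    -0.157] ang 0.02 min rows 1.8783641312274941
top y (array([0.3494, 0.4559]), np.float64(0.748), 69.7, 37.9)
top y (array([0.391, 0.041]), np.float64(-1.571), 87.0, 61.0)
top y (array([ 0.5747, -0.0699]), np.float64(-1.506), 162.0, 44.8)
top y (array([ 0.6512, -0.0686]), np.float64(-1.484), 166.9, 46.4)
top b (array([0.3841, 0.3415]), np.float64(1.515), 77.8, 40.4)
top b (array([0.5854, 0.3453]), np.float64(-1.369), 76.8, 45.3)
top b (array([0.5995, 0.2099]), np.float64(1.409), 75.0, 43.1)
top b (array([ 0.6058, -0.2705]), np.float64(-1.534), 76.1, 42.7)
scene y (array([0.3549, 0.4553]), np.float64(0.752), 63.8, 32.7)
scene y (array([0.407, 0.023]), np.float64(-1.571), 90.0, 65.0)
scene y (array([ 0.5696, -0.0722]), np.float64(-1.537), 166.0, 126.8)
scene b (array([0.3856, 0.3387]), np.float64(1.527), 73.4, 62.7)
scene b (array([0.5861, 0.3429]), np.float64(-1.37), 79.7, 53.9)
scene b (array([ 0.6073, -0.2712]), np.float64(-1.549), 75.7, 52.4)
scene b (array([0.601 , 0.2079]), np.float64(1.409), 70.8, 55.2)
```

View pics/p3.png

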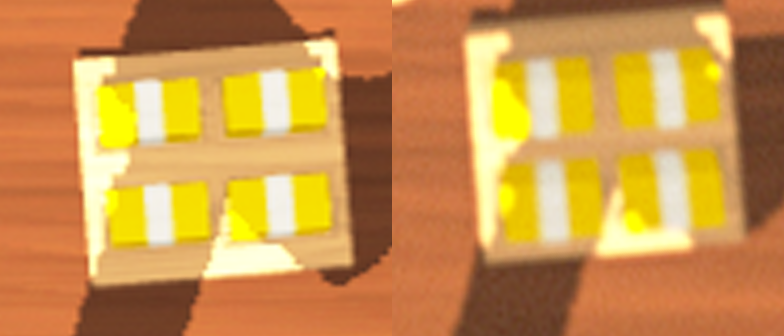

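Both views show four yellow boxes squarely in the four pockets. Now the dial: lower onto the bar and grip it.

>>> carry_out(
  linear=[
    [0,0,-0.05],
    [0,0,-0.04],
    [0,0,-0.03],
    [0,0,-0.02],
    [0,0,-0.015],
    [0,0,0],
    [0,0,0],
  ],
  angular=[
    [0,0,0],
    [0,0,0],
    [0,0,0],
    [0,0,0],
    [0,0,0],
    [0,0,0],
    [0,0,0],
  ],
  hand=[0.5,0.5,0.5,0.5,0.5,0.5,0.5],
)

```text
clock: 22.97
position: [0.3793, -0.2931, 0.2476]
ee_rot: [-0.0, 0.594, 0.804, 0.0]
contact_force: [-0.3, -0.0, 0.2]
width: 0.0426
gripper_force: 0.0
```

>>> carry_out(
  linear=[
    [0,0,0],
    [0,0,0],
    [0,0,0],
    [0,0,0],
    [0,0,0],
    [0,0,0],
    [0,0,0],
  ],
  angular=[
    [0,0,0],
    [0,0,0],
    [0,0,0],
    [0,0,0],
    [0,0,0],
    [0,0,0],
    [0,0,0],
  ],
  hand=[0.05,0.05,0.05,0.05,0.05,0.05,0.05],
  force=30,
)

```text
clock: 23.55
position: [0.3785, -0.2941, 0.2486]
ee_rot: [0.001, 0.595, 0.804, -0.0]
contact_force: [-1.4, -1.2, 5.8]
width: 0.0135
gripper_force: 34.3
```

```bash
python3 d.py .378 -.294 .247 -.503
```

```text
pos [ 0.3785 -0.2941  0.2486] tool-y 0.297 w 0.0135 gf 34.3 f [-1.4 -1.2  5.8] t 23.55 q [-0.81  0.28  1.94 -0.    0.92 -1.1 ]
shares total lin [-0.001  0.    -0.003] ang -9.99 min rows 0.039769830804044226
```

>>> carry_out(
  linear=[
    [0,0,0],
    [0,0,0],
    [0,0,0],
    [0,0,0],
    [0,0,0],
    [0,0,0],
    [0,0,0],
    [0,0,0],
  ],
  angular=[
    [0,0,-0.5],
    [0,0,-0.7],
    [0,0,-0.7],
    [0,0,-0.7],
    [0,0,-0.7],
    [0,0,-0.7],
    [0,0,-0.7],
    [0,0,-0.7],
  ],
  hand=[0.05,0.05,0.05,0.05,0.05,0.05,0.05,0.05],
)

```text
clock: 24.22
position: [0.3783, -0.2941, 0.2486]
ee_rot: [0.001, 0.754, 0.657, -0.001]
contact_force: [-2.2, -0.4, 7.1]
width: 0.0134
gripper_force: 34.3
```

>>> carry_out(
  linear=[
    [0,0,0],
    [0,0,0],
    [0,0,0],
    [0,0,0],
    [0,0,0],
    [0,0,0],
    [0,0,0],
    [0,0,0],
  ],
  angular=[
    [0,0,-0.7],
    [0,0,-0.7],
    [0,0,-0.7],
    [0,0,-0.7],
    [0,0,-0.7],
    [0,0,-0.7],
    [0,0,-0.4],
    [0,0,0],
  ],
  hand=[0.05,0.05,0.05,0.05,0.05,0.05,0.05,0.05],
)

```text
clock: 24.88
position: [0.378, -0.294, 0.2486]
ee_rot: [0.0, 0.861, 0.508, -0.001]
contact_force: [-5.0, -0.8, 6.3]
width: 0.0132
gripper_force: 34.5
```

```bash
python3 d.py .378 -.294 .247 -.503
```

```text
pos [ 0.378  -0.294   0.2486] tool-y -0.504 w 0.0132 gf 34.5 f [-5.  -0.8  6.3] t 24.88 q [-0.81  0.28  1.94 -0.    0.92 -0.3 ]
shares total lin [-0.    -0.    -0.003] ang 0.02 min rows 0.03787872612591738
```

>>> carry_out(
  linear=[
    [0,0,0],
    [0,0,0],
    [0,0,0],
    [0,0,0.04],
    [0,0,0.08],
    [0,0,0.08],
    [-0.04,-0.07,0],
    [-0.04,-0.07,0],
  ],
  angular=[
    [0,0,0],
    [0,0,0],
    [0,0,0],
    [0,0,0],
    [0,0,0],
    [0,0,0],
    [0,0,0],
    [0,0,0],
  ],
  hand=[0.5,0.5,0.5,0.5,0.5,0.5,0,0],
)

```text
clock: 25.55
position: [0.3397, -0.3637, 0.3507]
ee_rot: [0.004, 0.86, 0.511, 0.001]
contact_force: [0.1, -0.6, -0.8]
width: 0.0194
gripper_force: 0.0
```

>>> carry_out(
  linear=[
    [-0.04,-0.07,0],
    [-0.04,-0.07,0],
    [-0.04,-0.07,0],
    [-0.04,-0.07,0],
    [-0.04,-0.07,0],
    [0,0,0],
    [0,0,0],
  ],
  angular=[
    [0,0,0],
    [0,0,0],
    [0,0,0],
    [0,0,0],
    [0,0,0],
    [0,0,0],
    [0,0,0],
  ],
  hand=[0,0,0,0,0,0,0],
)

```text
clock: 26.13
position: [0.2373, -0.5405, 0.3468]
ee_rot: [-0.0, 0.862, 0.507, 0.0]
contact_force: [0.4, 0.6, -0.9]
width: -0.0002
gripper_force: 0.0
```

```bash
python3 d.py .389 -.375 .3 -.5; python3 - <<'E'
from h import *
t=manip.get_image("top");s=manip.get_image("scene")
cv2.imwrite("pics/q1.png",np.hstack([rect(t,"top",.085,.25,.47,-.42,-.2,1700),rect(s,"scene",.085,.25,.47,-.42,-.2,1700)])[:,:,::-1])
E
```

```text
pos [ 0.2373 -0.5405  0.3468] tool-y -0.507 w -0.0002 gf 0.0 f [ 0.4  0.6 -0.9] t 26.13 q [-1.28  0.34  1.56  0.    1.24 -0.77]
shares total lin [ 0.303  0.331 -0.094] ang 0.09 min rows 5.498207377687995
```

View pics/q1.png

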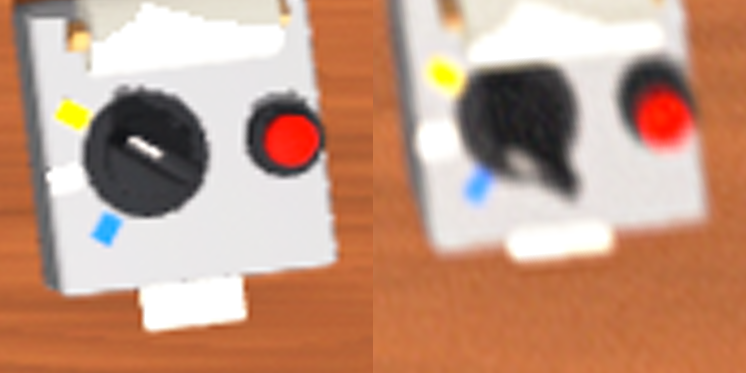

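The dial's pointer line now points up-left, from (160,157) to (130,138), at the yellow mark (72,114). The red button is at (291,139), i.e. (0.388,-0.373). Moving over the button with fingers shut.

>>> carry_out(
  linear=[
    [0.05,0.055,0],
    [0.05,0.055,0],
    [0.05,0.055,0],
    [0.05,0.055,0],
    [0.05,0.055,0],
    [0.053,0.057,0],
    [0,0,-0.05],
    [0,0,-0.05],
  ],
  angular=[
    [0,0,0],
    [0,0,0],
    [0,0,0],
    [0,0,0],
    [0,0,0],
    [0,0,0],
    [0,0,0],
    [0,0,0],
  ],
  hand=[0,0,0,0,0,0,0,0],
)

```text
clock: 26.9
position: [0.3925, -0.3691, 0.2991]
ee_rot: [0.002, 0.859, 0.511, 0.001]
contact_force: [0.5, -0.2, -1.0]
width: -0.0003
gripper_force: 0.0
```

>>> carry_out(
  linear=[
    [0,0,-0.04],
    [0,0,-0.02],
    [0,0,0],
    [0,0,0],
  ],
  angular=[
    [0,0,0],
    [0,0,0],
    [0,0,0],
    [0,0,0],
  ],
  hand=[0,0,0,0],
)

```text
clock: 27.23
position: [0.3903, -0.372, 0.2679]
ee_rot: [-0.0, 0.861, 0.509, 0.0]
contact_force: [0.7, -0.1, -0.2]
width: 0.0
gripper_force: 0.0
```

```bash
python3 d.py .389 -.374 .244 -.5
```

```text
pos [ 0.3903 -0.372   0.2679] tool-y -0.503 w 0.0 gf 0.0 f [ 0.7 -0.1 -0.2] t 27.23 q [-0.89  0.34  1.79  0.    1.02 -0.39]
shares total lin [-0.003 -0.004 -0.048] ang 0.03 min rows 0.5771890627293447
```

>>> carry_out(
  linear=[
    [-0.002,-0.003,-0.015],
    [0,0,-0.015],
    [0,0,-0.01],
    [0,0,-0.004],
    [0,0,-0.004],
    [0,0,0],
    [0,0,0],
  ],
  angular=[
    [0,0,0],
    [0,0,0],
    [0,0,0],
    [0,0,0],
    [0,0,0],
    [0,0,0],
    [0,0,0],
  ],
  hand=[0,0,0,0,0,0,0],
)

```text
clock: 27.82
position: [0.3892, -0.3746, 0.2445]
ee_rot: [0.001, 0.861, 0.509, 0.0]
contact_force: [-0.4, -0.6, 4.9]
width: 0.0002
gripper_force: 2.4
```

```bash
python3 d.py .389 -.374 .244 -.5
```

```text
pos [ 0.3892 -0.3746  0.2445] tool-y -0.504 w 0.0002 gf 2.4 f [-0.4 -0.6  4.9] t 27.82 q [-0.9   0.36  1.81 -0.    0.96 -0.39]
shares total lin [-0.     0.001 -0.001] ang 0.05 min rows 0.01944385115396449
```

>>> carry_out(
  linear=[
    [0,0,-0.003],
    [0,0,-0.002],
    [0,0,0],
    [0,0,0],
  ],
  angular=[
    [0,0,0],
    [0,0,0],
    [0,0,0],
    [0,0,0],
  ],
  hand=[0,0,0,0],
)

```text
clock: 28.15
position: [0.3891, -0.3745, 0.2442]
ee_rot: [0.001, 0.861, 0.509, 0.0]
contact_force: [-2.5, 1.9, 19.2]
width: -0.0002
gripper_force: 9.6
```

```bash
python3 d.py .378 -.294 .35 -.5
```

```text
pos [ 0.3891 -0.3745  0.2442] tool-y -0.504 w -0.0002 gf 9.6 f [-2.5  1.9 19.2] t 28.15 q [-0.9   0.36  1.82 -0.    0.96 -0.39]
shares total lin [-0.022  0.161  0.212] ang 0.05 min rows 3.199234427046223
```

Fully down: the force rose to 19 N at the stop. Releasing, and back to the dial.

>>> carry_out(
  linear=[
    [0,0,0.03],
    [0,0,0.06],
    [0,0,0.07],
    [-0.006,0.04,0],
    [-0.008,0.06,0],
    [-0.008,0.06,0],
    [0,0,0],
    [0,0,0],
  ],
  angular=[
    [0,0,0],
    [0,0,0],
    [0,0,0],
    [0,0,0],
    [0,0,0],
    [0,0,0],
    [0,0,0],
    [0,0,0],
  ],
  hand=[0,0,0,0.5,0.5,0.5,0.5,0.5],
)

```text
clock: 28.82
position: [0.3775, -0.2927, 0.3212]
ee_rot: [-0.0, 0.861, 0.509, -0.0]
contact_force: [-0.3, 0.3, -0.1]
width: 0.0424
gripper_force: 0.0
```

```bash
python3 d.py .378 -.294 .2475 -.504
```

```text
pos [ 0.3775 -0.2927  0.3212] tool-y -0.502 w 0.0424 gf 0.0 f [-0.3  0.3 -0.1] t 28.82 q [-0.81  0.2   1.84 -0.    1.11 -0.3 ]
shares total lin [ 0.001 -0.003 -0.147] ang -0.02 min rows 1.7684612463186962
```

>>> carry_out(
  linear=[
    [0,-0.002,-0.05],
    [0,0,-0.04],
    [0,0,-0.03],
    [0,0,-0.015],
    [0,0,-0.011],
    [0,0,0],
    [0,0,0],
  ],
  angular=[
    [0,0,0],
    [0,0,0],
    [0,0,0],
    [0,0,0],
    [0,0,0],
    [0,0,0],
    [0,0,0],
  ],
  hand=[0.5,0.5,0.5,0.5,0.5,0.5,0.5],
)

```text
clock: 29.4
position: [0.3783, -0.2958, 0.2485]
ee_rot: [0.0, 0.861, 0.508, 0.0]
contact_force: [-0.3, -0.2, 0.7]
width: 0.0426
gripper_force: 0.0
```

>>> carry_out(
  linear=[
    [0,0,0],
    [0,0,0],
    [0,0,0],
    [0,0,0],
    [0,0,0],
    [0,0,0],
    [0,0,0],
  ],
  angular=[
    [0,0,0],
    [0,0,0],
    [0,0,0],
    [0,0,0],
    [0,0,0],
    [0,0,0],
    [0,0,0],
  ],
  hand=[0.05,0.05,0.05,0.05,0.05,0.05,0.05],
  force=30,
)

```text
clock: 29.98
position: [0.3776, -0.2951, 0.2491]
ee_rot: [0.0, 0.861, 0.509, -0.0]
contact_force: [-3.1, 2.2, 5.6]
width: 0.0134
gripper_force: 31.0
```

```bash
python3 d.py .378 -.294 .247 .297
```

```text
pos [ 0.3776 -0.2951  0.2491] tool-y -0.503 w 0.0134 gf 31.0 f [-3.1  2.2  5.6] t 29.98 q [-0.81  0.28  1.94 -0.    0.92 -0.3 ]
shares total lin [ 0.001  0.002 -0.004] ang 10.0 min rows 0.05804505834469809
```

Now I turn it back by 10 shares (0.80 rad), release and clear.

>>> carry_out(
  linear=[
    [0,0,0],
    [0,0,0],
    [0,0,0],
    [0,0,0],
    [0,0,0],
    [0,0,0],
    [0,0,0],
    [0,0,0],
  ],
  angular=[
    [0,0,0.5],
    [0,0,0.7],
    [0,0,0.7],
    [0,0,0.7],
    [0,0,0.7],
    [0,0,0.7],
    [0,0,0.7],
    [0,0,0.7],
  ],
  hand=[0.05,0.05,0.05,0.05,0.05,0.05,0.05,0.05],
)

```text
clock: 30.65
position: [0.3781, -0.2952, 0.2491]
ee_rot: [0.001, 0.731, 0.682, 0.0]
contact_force: [-1.1, 0.5, 3.9]
width: 0.0132
gripper_force: 30.8
```

>>> carry_out(
  linear=[
    [0,0,0],
    [0,0,0],
    [0,0,0],
    [0,0,0],
    [0,0,0],
    [0,0,0],
    [0,0,0],
    [0,0,0],
  ],
  angular=[
    [0,0,0.7],
    [0,0,0.7],
    [0,0,0.7],
    [0,0,0.7],
    [0,0,0.7],
    [0,0,0.7],
    [0,0,0.4],
    [0,0,0],
  ],
  hand=[0.05,0.05,0.05,0.05,0.05,0.05,0.05,0.05],
)

```text
clock: 31.32
position: [0.3785, -0.2952, 0.2491]
ee_rot: [0.001, 0.595, 0.804, 0.0]
contact_force: [1.0, 0.8, 5.4]
width: 0.0134
gripper_force: 30.8
```

```bash
python3 d.py .378 -.294 .247 .297
```

```text
pos [ 0.3785 -0.2952  0.2491] tool-y 0.297 w 0.0134 gf 30.8 f [1.  0.8 5.4] t 31.32 q [-0.81  0.28  1.94  0.    0.92 -1.11]
shares total lin [-0.001  0.002 -0.004] ang 0.01 min rows 0.05948724445527865
```

>>> carry_out(
  linear=[
    [0,0,0],
    [0,0,0],
    [0,0,0],
    [0,0,0.04],
    [0,0,0.08],
    [0,0,0.08],
    [-0.04,-0.07,0],
    [-0.04,-0.07,0],
  ],
  angular=[
    [0,0,0],
    [0,0,0],
    [0,0,0],
    [0,0,0],
    [0,0,0],
    [0,0,0],
    [0,0,0],
    [0,0,0],
  ],
  hand=[0.5,0.5,0.5,0.5,0.5,0.5,0.5,0.5],
)

```text
clock: 31.98
position: [0.3389, -0.3653, 0.3513]
ee_rot: [0.003, 0.593, 0.805, -0.001]
contact_force: [0.3, -0.7, -0.1]
width: 0.0427
gripper_force: 0.0
```

>>> carry_out(
  linear=[
    [-0.04,-0.07,0],
    [-0.04,-0.07,0],
    [-0.04,-0.07,0],
    [-0.04,-0.07,0],
    [-0.04,-0.07,0],
    [0,0,0],
    [0,0,0],
    [0,0,0],
  ],
  angular=[
    [0,0,0],
    [0,0,0],
    [0,0,0],
    [0,0,0],
    [0,0,0],
    [0,0,0],
    [0,0,0],
    [0,0,0],
  ],
  hand=[0.5,0.5,0.5,0.5,0.5,0.5,0.5,0.5],
)

```text
clock: 32.65
position: [0.2378, -0.5399, 0.3475]
ee_rot: [-0.001, 0.595, 0.803, 0.001]
contact_force: [-0.2, 0.5, 0.7]
width: 0.0424
gripper_force: 0.0
```

```bash
python3 - <<'E'
from h import *
t=manip.get_image("top")
a=rect(t,"top",.085,.25,.47,-.42,-.2,1700); b=cv2.resize(t[90:280,170:490],(630,374))[:, :]
cv2.imwrite("pics/f1.png",cv2.resize(np.hstack([a,b]),None,fx=.79,fy=.79)[:,:,::-1])
E
```

```text
Traceback (most recent call last):
ValueError: all the input array dimensions except for the concatenation axis must match exactly, but along dimension 0, the array at index 0 has size 373 and the array at index 1 has size 374
```

```bash
python3 - <<'E'
from h import *
t=manip.get_image("top")
a=rect(t,"top",.085,.25,.47,-.42,-.2,1700); b=cv2.resize(t[90:280,170:490],(630,a.shape[0]))
cv2.imwrite("pics/f1.png",cv2.resize(np.hstack([a,b]),None,fx=.79,fy=.79)[:,:,::-1])
E
```

```text
(no output)
```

View pics/f1.png

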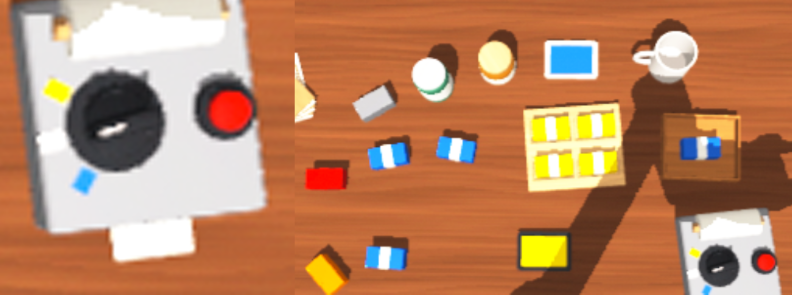

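The pointer (110,128) is back towards the white mark (50,140). Four yellow boxes are in the tray and the blue box lies flat in the basket at (700,148). Three blue boxes are on the counter and the tin, candle and mug are in place. Handing in.

```bash
python3 -c "
from rig import manip
print(manip.sign_off())"
```

```text
the job is handed in; nothing more can be done
None
```

I packed all four yellow soap boxes, moved the blue box to the returns basket, printed the label with the dial on yellow, turned the dial back to white and handed the job in at about 33 s; no verdict was returned.

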